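# Pack the torch and its power bricks into the stacking trays

## Robot

A 7-joint arm with a two-finger parallel gripper is mounted at the origin on a cart in front of the work surface, level with it; the furniture and walls round the work are solid. World frame = base frame: x ahead of the robot, y to its left, z up, the work surface at z = 0. Lengths are in m, angles in rad, forces in N, time in s.
With the tool pointing down it reaches from about 0.425 to 0.925 m from the base axis. Payload 6.8 kg.
Tool frame: the origin (TCP) lies at the very end of the fingers, on their centre line; the grasp point (between the pads) lies r.grip_depth behind it (r.grip_depth is the distance from the TCP to the grasp point, in m); z points along the fingers, x is the direction in which the jaws open and shut, and the axes are right-handed (so a half turn about z gives the same grasp; the last joint's range is limited). The gripper opens to 85 mm and grips with 20 to 120 N. Pads are 22 mm wide; open, the fingers measure 114 mm over their backs; the gripper's body (76 mm by 85 mm) begins 54 mm behind the grasp point. The pads swing forward as they close: fully open they stand 13 mm farther back than shut.
Start: joints at [-1.245, 0.477, 0.022, 1.555, -0.011, 1.109, -0.083], TCP at [0.284, 0.612, 0.231] pointing down, gripper open.
Joint ranges: [-2.96, 2.96], [-0.34, 2.1], [-1.41, 1.46], [0.24, 2.44], [-1.37, 4.51], [0.17, 1.92], [-2.96, 2.96]. Speed limits (rad/s): [2.39, 2.39, 3.14, 3.14, 3.14, 3.14, 3.14].

## Interface

Orientations are given as a rotation vector (axis times angle).
In Python, from bench import readout, grab_frame, workorder, r gives the robot as it stands.
- The arm moves only by the shell command python3 -m handwheel 'ROWS' [FORCE]. ROWS is text: rows parted by semicolons, each of 7 numbers parted by spaces: the shift along the tool's x, y, z in mm, then the turn, a rotation vector about the tool's x, y, z in degrees, then the finger opening in mm, from 0 to 85.4. A call has 1 to 12 rows; each row is the pose to reach, as a shift and turn from the pose commanded when the call began, along the tool's axes at that moment; what a row does not reach only later rows make up. A row lasts 1/8 s, in which the tool goes at most 62.5 mm and 10.7 degrees, less where a joint would pass 70% of its speed; a pose out of reach is approached as far as the arm can. A call with a gripper value outside its range is refused whole. The fingers move at their own pace and stop on an object; FORCE is the grip in N (left out, the last holds). Time passes only in rows, so rows that repeat a pose let the fingers close. It gives the time, the measured TCP pose, the force and the opening at its end, in the units of the state.
- readout.get_obs(): the state, without advancing time (a new reading comes with each control period).
- grab_frame(name): name is "scene" or "top" or "wrist"; returns a dict with "pixels" (480x640x3 uint8, red, green, blue), "fx", "fy", "cx", "cy" (pixels), "rvec" (rotation vector, rad) and "tvec" (3), from world to camera coordinates, as OpenCV has them. Camera axes: x right, y down, z forward; pixel columns grow to the right and rows downward; lengths in m; the calibration is good to about 2 mm. A picture is of the moment at which its call begins. There is no depth.
- workorder.hand_in(): hands the job in, once; it reports no verdict.
The state is a dict: "clock": time; "joints": joint angles; "qvel": joint speeds; "tau": joint torques, N m; "tcp_pos": TCP position; "orientation": TCP orientation; "contact_force": force on the tool from outside, world axes, zero at the start; "moment": the same for the moment, N m; "grip_width": finger opening in m.
Only numpy, scipy, OpenCV 4.12 (cv2) and the standard library are available. Lean on these libraries where they do the work, as an engineer would, in place of code of your own. Each camera call takes 0.05 s, during which the arm holds its last target.

## Task

Pack the torch kit away: first lay the two black power bricks flat in the lower tray, one in the middle of each bay, lengthways along the rib. Then stack the upper tray on it so that all four posts sit fully home in the corner sockets, and only then lay the torch along one side of the upper tray's grip bar, flat on the deck and midway along it. Leave the black roll of tape and the grey case where they are.

Things in the scene. Friction and masses are not known exactly. Their poses are not given: they have to be found in the camera images.
- brick_long: the longer, narrower black power brick, a block 85 x 45 x 33 mm with a pale grey label on top. Origin: centre of its underside; x along its 85 mm length, y across its 45 mm width, z up.
- brick_short: the shorter, wider black power brick, a block 75 x 50 x 30 mm with a darker grey label on top. Origin: centre of its underside; x along its 75 mm length, y across its 50 mm width, z up.
- torch: black torch with a red end, lying between the two trays; 137 mm long, 36 mm thick at most, and it does not roll (gripped across, it measures 32 mm). Origin: underside of its middle; y along its length, z up.
- lower_tray: lower tray, fixed: plywood deck 226 x 176 mm, metal edge. Origin: centre of its footprint at bench height; x along its 226 mm length, z up. Deck top at z = 10 mm; edge, and the 6 mm wide rib along y at x = 0, stand 5 mm above it. At each corner (x = +-103, y = +-78 mm) a dark steel socket cup, 32 mm high: hole 17 mm square, its top 12 mm flared to 31 mm at the mouth, floor at z = 8 mm.
- bay_1 (a point): middle of one bay of the lower tray, on its deck (tray frame: x = +45, y = 0, z = 10 mm); axes as the tray's. The bay is about 105 mm along x, 170 mm along y, less the socket cups. A brick lies here with its length along y.
- bay_2 (a point): middle of the other bay of the lower tray, on its deck (tray frame: x = -45, y = 0, z = 10 mm); otherwise as bay_1.
- upper_tray: upper tray, loose, 0.45 kg: the same deck and edge (deck top at z = 70 mm, edge 5 mm higher) on four round steel posts, 13 mm thick, at x = +-103, y = +-78 mm, feet tapered to 8 mm. Origin: centre of its footprint, level with the feet; x along its 226 mm length, z up. Stacked home, its origin is 8 mm above the lower tray's, axes parallel (half a turn fits too). The torch goes along y at x = about +50 or -50 mm.
- grip (a point): middle of the upper tray's wooden grip bar, in the bar's centre (tray frame: x = 0, y = 0, z = 107 mm); axes as the tray's. The bar is 14 x 14 mm, runs 150 mm along y between two uprights, 30 mm clear above the deck. Held here the tray hangs level.
- duct_tape: bystander: small black roll of tape lying flat, 55 mm across, 19 mm high; stays where it is. Origin: centre of its underside.
- grey_case: bystander: plain grey plastic case 60 x 130 x 35 mm at the back; stays where it is. Origin: centre of its underside, y along its length.

How it is judged:
On the way, in this order (a step that is already met when the one before it is completed fails the run):
1. both bricks lie in the lower tray, one in each bay, released ((((x of brick_long in the frame of lower_tray between 0.027 and 0.063 m and y of brick_long in the frame of lower_tray between -0.025 and 0.025 m and z of brick_long in the frame of lower_tray between 0.005 and 0.014 m and angle between brick_long's own z axis and vertical below 0.1 rad and angle between the x axis of brick_long and the y axis of lower_tray, either way round below 0.3 rad) and (x of brick_short in the frame of lower_tray between -0.063 and -0.027 m and y of brick_short in the frame of lower_tray between -0.025 and 0.025 m and z of brick_short in the frame of lower_tray between 0.005 and 0.014 m and angle between brick_short's own z axis and vertical below 0.1 rad and angle between the x axis of brick_short and the y axis of lower_tray, either way round below 0.3 rad)) or ((x of brick_long in the frame of lower_tray between -0.063 and -0.027 m and y of brick_long in the frame of lower_tray between -0.025 and 0.025 m and z of brick_long in the frame of lower_tray between 0.005 and 0.014 m and angle between brick_long's own z axis and vertical below 0.1 rad and angle between the x axis of brick_long and the y axis of lower_tray, either way round below 0.3 rad) and (x of brick_short in the frame of lower_tray between 0.027 and 0.063 m and y of brick_short in the frame of lower_tray between -0.025 and 0.025 m and z of brick_short in the frame of lower_tray between 0.005 and 0.014 m and angle between brick_short's own z axis and vertical below 0.1 rad and angle between the x axis of brick_short and the y axis of lower_tray, either way round below 0.3 rad))) and contact force between the fingers and brick_long below 0.1 N and linear speed of each of brick_long, brick_short below 0.02 m/s and contact force between the fingers and brick_short below 0.1 N), for 0.2 s.
2. the upper tray is stacked fully home over the bricks, released ((((x of brick_long in the frame of lower_tray between 0.027 and 0.063 m and y of brick_long in the frame of lower_tray between -0.025 and 0.025 m and z of brick_long in the frame of lower_tray between 0.005 and 0.014 m and angle between brick_long's own z axis and vertical below 0.1 rad and angle between the x axis of brick_long and the y axis of lower_tray, either way round below 0.3 rad) and (x of brick_short in the frame of lower_tray between -0.063 and -0.027 m and y of brick_short in the frame of lower_tray between -0.025 and 0.025 m and z of brick_short in the frame of lower_tray between 0.005 and 0.014 m and angle between brick_short's own z axis and vertical below 0.1 rad and angle between the x axis of brick_short and the y axis of lower_tray, either way round below 0.3 rad)) or ((x of brick_long in the frame of lower_tray between -0.063 and -0.027 m and y of brick_long in the frame of lower_tray between -0.025 and 0.025 m and z of brick_long in the frame of lower_tray between 0.005 and 0.014 m and angle between brick_long's own z axis and vertical below 0.1 rad and angle between the x axis of brick_long and the y axis of lower_tray, either way round below 0.3 rad) and (x of brick_short in the frame of lower_tray between 0.027 and 0.063 m and y of brick_short in the frame of lower_tray between -0.025 and 0.025 m and z of brick_short in the frame of lower_tray between 0.005 and 0.014 m and angle between brick_short's own z axis and vertical below 0.1 rad and angle between the x axis of brick_short and the y axis of lower_tray, either way round below 0.3 rad))) and horizontal distance between upper_tray and lower_tray below 0.008 m and z of upper_tray in the frame of lower_tray between 0.003 and 0.013 m and angle between upper_tray's own z axis and vertical below 0.04 rad and angle between the x axis of upper_tray and the x axis of lower_tray, either way round below 0.08 rad and contact force between the fingers and upper_tray below 0.1 N and linear speed of upper_tray below 0.02 m/s), for 0.2 s.
3. the torch lies in the upper tray, released ((x of torch in the frame of upper_tray between 0.03 and 0.088 m or x of torch in the frame of upper_tray between -0.088 and -0.03 m) and y of torch in the frame of upper_tray between -0.025 and 0.025 m and z of torch in the frame of upper_tray between 0.064 and 0.078 m and angle between the y axis of torch and the y axis of upper_tray, either way round below 0.25 rad and angle between torch's own z axis and vertical below 0.15 rad and contact force between the fingers and torch below 0.1 N and linear speed of torch below 0.02 m/s), for 0.2 s.
At the end, for the whole second after the job is handed in: Bricks flat, one a bay, within 18 mm (along the tray) and 25 mm (across) of its middle, within 0.3 rad of the rib; upper tray level and home in all sockets; torch flat on its deck, 30 to 88 mm beside the grip bar, within 25 mm of mid-length, within 0.25 rad of parallel; all released, at rest (all of step 2 and all of step 3 and contact force between the fingers and brick_long below 0.1 N and linear speed of each of brick_long, brick_short below 0.02 m/s and contact force between the fingers and brick_short below 0.1 N); the robot touches nothing.
It fails at once if the roll of tape is moved by more than 20 mm (distance of duct_tape from where it was at the start of the episode above 0.02 m).
It fails at once if the grey case is moved by more than 20 mm (distance of grey_case from where it was at the start of the episode above 0.02 m).
It also fails if it takes over 138 s, if anything falls off the work surface, if the arm or the gripper's body presses on something with over 40 N, if the wrist force passes 120 N, or if a joint passes its speed limit or range.

## Working session

There is one attempt and no reset: what is moved stays moved. The work goes in short steps, Python scripts to look and compute and a shell command to move; the robot and the scene stay as the last step left them, time stands still between calls to the robot, and variables do not carry over. Pictures are saved under pics/ and viewed, and the job is handed in when it is done.

```bash
ls; mkdir -p pics; python3 - <<'E'
from bench import readout, grab_frame, r
import cv2
print(readout.get_obs()); print(r.grip_depth)
for n in ["scene","top","wrist"]:
    f=grab_frame(n); cv2.imwrite(f"pics/a_{n}.png",f["pixels"][:,:,::-1])
    print(n,f["fx"],f["fy"],f["cx"],f["cy"],f["rvec"],f["tvec"])
E
```

```text
pics
{'clock': 0.0, 'joints': array([-1.2450896 ,  0.47777767,  0.02230212,  1.55646754, -0.01152817,
        1.1093157 , -0.08310422]), 'qvel': array([ 8.16814789e-04,  6.30107196e-05, -3.63834372e-04, -7.87778533e-04,
       -9.26932088e-04,  8.60338530e-04,  1.75615937e-04]), 'tau': array([ 1.84883324e-04, -5.96454585e+01,  1.60788294e+00, -2.81204349e+01,
        1.23845605e-02,  9.36695753e-03,  1.32564023e-05]), 'tcp_pos': array([0.2834521 , 0.6119318 , 0.23033324]), 'orientation': array([ 2.64652451e+00,  1.69079519e+00, -2.35377756e-03]), 'contact_force': array([-0.30078762,  0.31463509,  0.10024389]), 'moment': array([-0.00029044, -0.01565766,  0.0216482 ]), 'grip_width': 0.08520062697678961}
0.0187
scene 438.00635346593697 438.00635346593697 319.6450137499633 240.47327449430404 [ 2.14317172 -1.2302353   0.45167587] [-0.30431799  0.45073657  0.74635444]
top 512.8349332962676 512.8349332962676 318.8660296492883 237.67557892858795 [ 1.68970649 -2.07111098  0.63825565] [0.10255731 0.55146172 1.22292827]
wrist 405.4329227829901 405.4329227829901 313.7203962814597 234.0109815507557 [-2.42477758 -1.55117747 -0.23379399] [-0.67404714 -0.03962185  0.37960451]
```

View pics/a_scene.png

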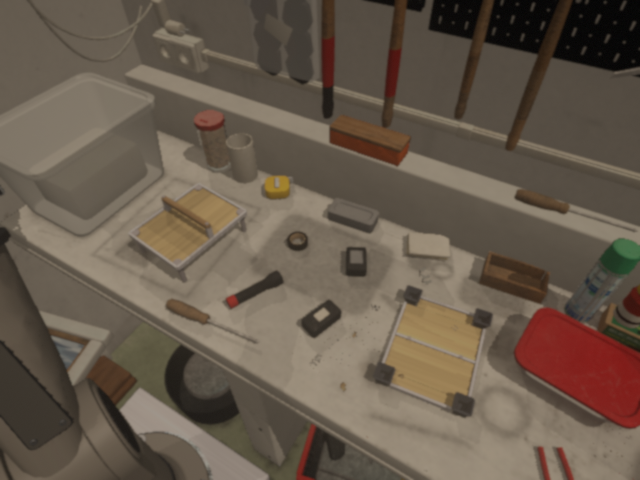

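View pics/a_top.png

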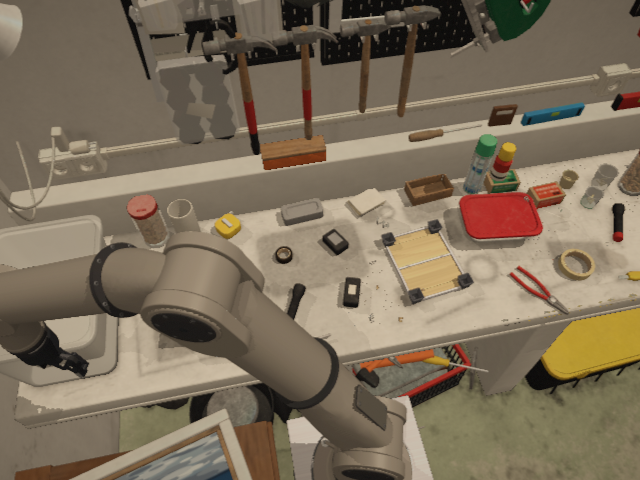

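View pics/a_wrist.png

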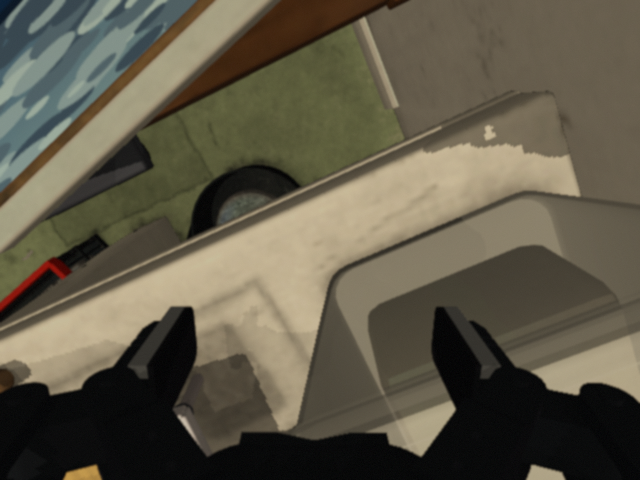

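The scene picture shows the lower tray (sockets about 413,295 / 482,318 / 463,403 / 385,374), bricks at (356,262) and (321,318), the torch at (255,290), and the upper tray at (188,228). In the top picture the arm hides the upper tray. Next I'll enlarge the scene view to pick points.

```bash
cat > h.py <<'E'
import numpy as np, cv2
from scipy.spatial.transform import Rotation as R
from scipy.optimize import least_squares
from bench import readout, grab_frame, r
def cam(n):
    f=grab_frame(n); f["n"]=n; return f
def K(f): return np.array([[f["fx"],0,f["cx"]],[0,f["fy"],f["cy"]],[0,0,1.]])
def proj(f,P):
    p,_=cv2.projectPoints(np.asarray(P,float).reshape(-1,3),np.asarray(f["rvec"],float),np.asarray(f["tvec"],float),K(f),None); return p[:,0]
def back(f,uv,z):
    Rm=cv2.Rodrigues(np.asarray(f["rvec"],float))[0]; t=np.asarray(f["tvec"],float).ravel()
    uv=np.asarray(uv,float).reshape(-1,2); o=-Rm.T@t
    d=(Rm.T@np.linalg.inv(K(f))@np.c_[uv,np.ones(len(uv))].T).T
    return o+d*((np.asarray(z)-o[2])/d[:,2])[:,None]
def place(p,M,z0=0):
    c,s=np.cos(p[2]),np.sin(p[2]); M=np.asarray(M,float)
    return np.c_[p[0]+c*M[:,0]-s*M[:,1],p[1]+s*M[:,0]+c*M[:,1],M[:,2]+z0]
def fit(f,M,uv,p0,z0=0):
    g=lambda p:(proj(f,place(p,M,z0))-uv).ravel()
    s=least_squares(g,p0,loss='soft_l1'); return s.x,np.abs(g(s.x)).reshape(-1,2)
def crop(f,x0,y0,x1,y1,name,k=4,pts=()):
    im=f["pixels"][:,:,::-1][y0:y1,x0:x1]; im=cv2.resize(im,None,fx=k,fy=k,interpolation=cv2.INTER_CUBIC)
    for u,v in pts: cv2.circle(im,(int((u-x0+.5)*k),int((v-y0+.5)*k)),3,(0,0,255),-1)
    for i in range(x0-x0%20+20,x1,20): cv2.putText(im,str(i),((i-x0)*k,10),0,.35,(255,0,0)); cv2.line(im,((i-x0)*k,10),((i-x0)*k,18),(255,0,0))
    for j in range(y0-y0%20+20,y1,20): cv2.putText(im,str(j),(0,(j-y0)*k),0,.35,(255,0,0)); cv2.line(im,(22,(j-y0)*k),(30,(j-y0)*k),(255,0,0))
    cv2.imwrite("pics/"+name,im)
E
python3 - <<'E'
from h import *
f=cam("scene")
crop(f,365,280,505,420,"b_low.png",4)
crop(f,215,235,385,345,"b_br.png",4)
crop(f,115,170,265,285,"b_up.png",5)
# rough
print(back(f,[(413,295),(482,318),(463,403),(385,374)],.032))
print(back(f,[(356,262),(321,318)],.03)); print(back(f,[(255,290)],.018)); print(back(f,[(188,212)],.107),back(f,[(297,241)],.02),back(f,[(353,215)],.035))
E
```

```text
[[ 0.60967131 -0.23811364  0.032     ]
 [ 0.62853911 -0.38948264  0.032     ]
 [ 0.42933376 -0.41343521  0.032     ]
 [ 0.40780686 -0.26274186  0.032     ]]
[[ 0.63139257 -0.08284485  0.03      ]
 [ 0.45528264 -0.08866253  0.03      ]]
[[0.44927031 0.08550144 0.018     ]]
[[0.508881   0.31608184 0.107     ]] [[0.62443936 0.08138571 0.02      ]] [[ 0.76403976 -0.0049954   0.035     ]]
```

View pics/b_low.png

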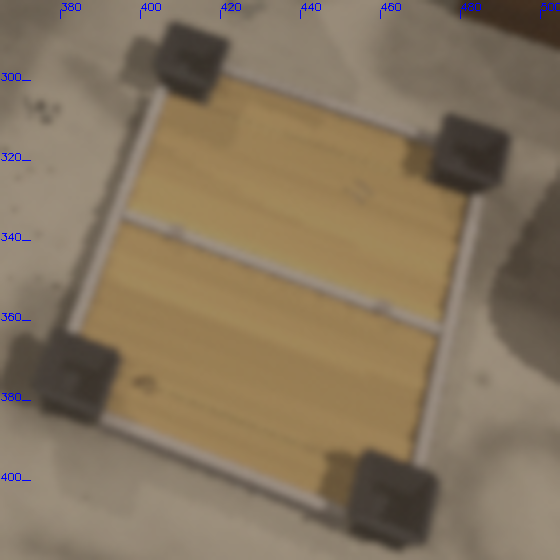

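View pics/b_br.png

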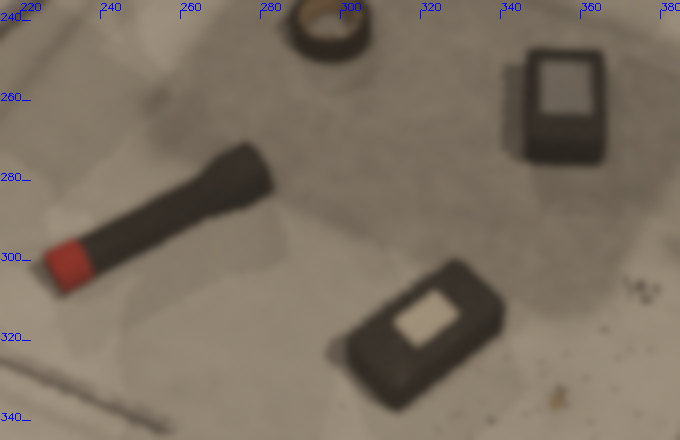

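View pics/b_up.png

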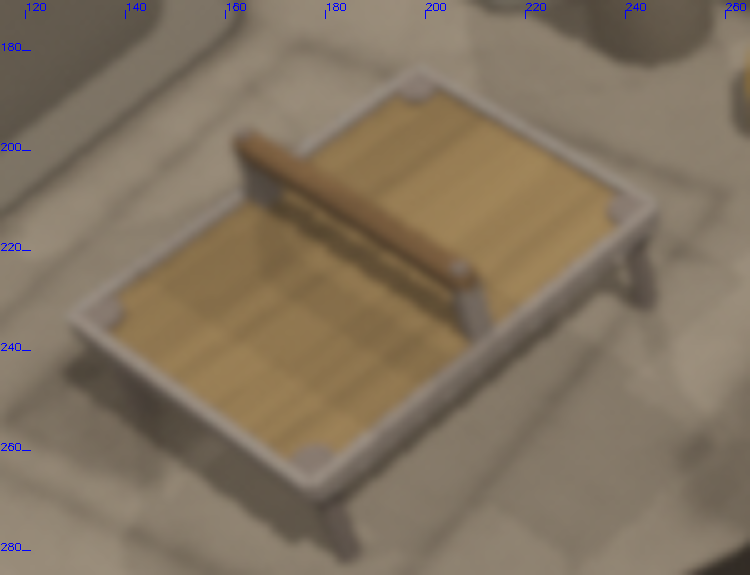

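```bash
cat > fits.py <<'E'
from h import *
def inv(p,W):
    d=W[:,:2]-p[:2]; c,s=np.cos(p[2]),np.sin(p[2]); return np.c_[c*d[:,0]+s*d[:,1],-s*d[:,0]+c*d[:,1]]
def linefit(f,items,p0):
    # items: (axis, value, z, uv list)
    def g(p):
        return np.concatenate([inv(p,back(f,uv,z))[:,a]-v for a,v,z,uv in items])
    s=least_squares(g,p0); return s.x,g(s.x)*1000
E
python3 - <<'E'
from fits import *
f=cam("scene")
u=lambda L,x0,y0,k:[(x0+(a+.5)/k-.5,y0+(b+.5)/k-.5) for a,b in L]
q=lambda L:u(L,365,280,4)
low=[(0,.1115,.015,q([(228,70),(420,132)])),(1,.0865,.015,q([(160,95),(75,325)])),(1,-.0865,.015,q([(478,195),(420,460)])),(0,-.1115,.015,q([(105,418),(330,508)])),(0,0,.015,q([(122,213),(442,330)]))]
p,e=linefit(f,low,[.52,-.33,-.1]); print("low",p,e.round(1))
b=lambda L:u(L,215,235,4); 
# bricks: top corners, bottom visible corners
def brick(l,w,h): 
    l/=2;w/=2
    return [(l,w,h),(l,-w,h),(-l,-w,h),(-l,w,h)]
print("short top raw",back(f,b([(530,50),(602,50),(604,130),(528,130)]),.03))
print("long top raw",back(f,b([(458,258),(505,310),(397,387),(346,345)]),.033))
print("torch",back(f,b([(58,275),(264,168)]),.018))
t=lambda L:u(L,115,170,5)
print("up rim",back(f,t([(422,70),(657,208),(312,487),(72,317)]),.075))
print("bar ends",back(f,t([(243,140),(468,275)]),.114))
C=back(f,t([(422,70),(657,208),(312,487),(72,317)]),.075)
M=[(.113,.088,.075),(.113,-.088,.075),(-.113,-.088,.075),(-.113,.088,.075)]
print("up",fit(f,M,np.array(t([(422,70),(657,208),(312,487),(72,317)])),[.5,.32,0]))
Rm=cv2.Rodrigues(np.asarray(f["rvec"],float))[0];print("cam",-Rm.T@np.ravel(f["tvec"]))
E
```

```text
low [ 0.52156641 -0.32490089  0.12032325] [ 0.7  2.4  1.1  1.5 -1.5 -1.1 -1.4 -1.5 -0.  -0.1]
short top raw [[ 0.66223645 -0.04218569  0.03      ]
 [ 0.68447091 -0.08071673  0.03      ]
 [ 0.6289863  -0.10982318  0.03      ]
 [ 0.6063794  -0.0707218   0.03      ]]
long top raw [[ 0.50483026 -0.0806847   0.033     ]
 [ 0.48828449 -0.11966598  0.033     ]
 [ 0.41801994 -0.09309065  0.033     ]
 [ 0.42606326 -0.05620587  0.033     ]]
torch [[0.38995004 0.11457075 0.018     ]
 [0.5111798  0.05553226 0.018     ]]
up rim [[0.62683137 0.39243945 0.075     ]
 [0.6052114  0.21876207 0.075     ]
 [0.38297492 0.24632782 0.075     ]
 [0.40304678 0.42014047 0.075     ]]
bar ends [[0.51204454 0.39789687 0.114     ]
 [0.49625342 0.24032946 0.114     ]]
up (array([ 0.5047157 ,  0.31953702, -0.12054301]), array([[0.08857056, 0.24494245],
       [0.31825567, 0.24226207],
       [0.12566287, 0.40748727],
       [0.07960533, 0.07140381]]))
cam [ 0.02516398 -0.34929758  0.85450326]
```

```bash
cat > go.py <<'E'
from h import *
def down(yaw): # tool z down, tool x at yaw
    c,s=np.cos(yaw),np.sin(yaw); return np.array([[c,s,0],[s,-c,0],[0,0,-1.]])
def to(pos,yaw,o=None):
    o=o or readout.get_obs(); Rc=R.from_rotvec(o["orientation"]).as_matrix()
    x=Rc[:,0]; cy=np.arctan2(x[1],x[0])
    yaw=cy+(yaw-cy+np.pi/2)%np.pi-np.pi/2
    sh=Rc.T@(np.asarray(pos)-o["tcp_pos"])*1000; rv=R.from_matrix(Rc.T@down(yaw)).as_rotvec(degrees=True)
    print("t",round(o["clock"],2),"tcp",o["tcp_pos"].round(4),"yaw",round(np.degrees(cy),1),"tilt",np.degrees(np.arccos(-Rc[2,2])).round(2),"gw",o["grip_width"].round(4),"j",o["joints"].round(2))
    print("ROW",sh.round(1),rv.round(1),"rows",np.linalg.norm(sh)/62.5,np.linalg.norm(rv)/10.7)
E
python3 - <<'E'
from go import *
to([.459,-.087,.20],-.30+np.pi/2)
E
```

```text
Traceback (most recent call last):
  File "go.py", line 9, in to
    print("t",round(o["clock"],2),"tcp",o["tcp_pos"].round(4),"yaw",round(np.degrees(cy),1),"tilt",np.degrees(np.arccos(-Rc[2,2])).round(2),"gw",o["grip_width"].round(4),"j",o["joints"].round(2))
                                                                                                                                                 ^^^^^^^^^^^^^^^^^^^^^
AttributeError: 'float' object has no attribute 'round'
```

```bash
sed -i 's/o\["grip_width"\].round(4)/round(o["grip_width"],4)/' go.py
python3 - <<'E'
from go import *
to([.459,-.087,.20],-.30+np.pi/2)
E
```

```text
t 0.25 tcp [0.2836 0.6122 0.2308] yaw 65.1 tilt 0.05 gw 0.0851 j [-1.25  0.48  0.02  1.56 -0.01  1.11 -0.08]
ROW [-560.7  453.1   31.3] [-0.   0.1 -7.7] rows 11.544580425245526 0.7166910927092834
```

```bash
R1="x"; python3 -m handwheel '-561 453 31 0 0 -7.7 85;-561 453 31 0 0 -7.7 85;-561 453 31 0 0 -7.7 85;-561 453 31 0 0 -7.7 85;-561 453 31 0 0 -7.7 85;-561 453 31 0 0 -7.7 85;-561 453 31 0 0 -7.7 85;-561 453 31 0 0 -7.7 85;-561 453 31 0 0 -7.7 85;-561 453 31 0 0 -7.7 85;-561 453 31 0 0 -7.7 85;-561 453 31 0 0 -7.7 85'
python3 - <<'E'
from go import *
to([.459,-.087,.20],-.30+np.pi/2)
f=cam("wrist"); cv2.imwrite("pics/c1.png",f["pixels"][:,:,::-1])
print(f["rvec"],f["tvec"])
f=cam("top"); cv2.imwrite("pics/c1t.png",f["pixels"][:,:,::-1])
E
```

```text
clock: 1.75
tcp_pos: [0.4591, -0.0904, 0.2005]
orientation: [2.531, 1.86, 0.0]
contact_force: [0.2, 1.4, -0.0]
grip_width: 0.0852
t 1.75 tcp [ 0.4591 -0.0904  0.2005] yaw 72.6 tilt 0.06 gw 0.0852 j [-0.33  0.17  0.44  2.09 -0.09  0.89  1.43]
ROW [ 3.2 -1.1  0.5] [ 0.1  0.  -0.2] rows 0.05428596214812577 0.017568534443533554
[-2.32574549 -1.71117843 -0.26055398] [-0.05017122 -0.47418325  0.21233536]
```

View pics/c1.png

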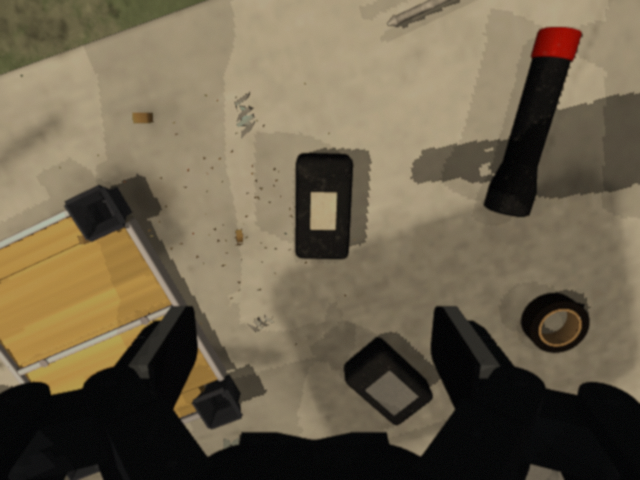

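View pics/c1t.png

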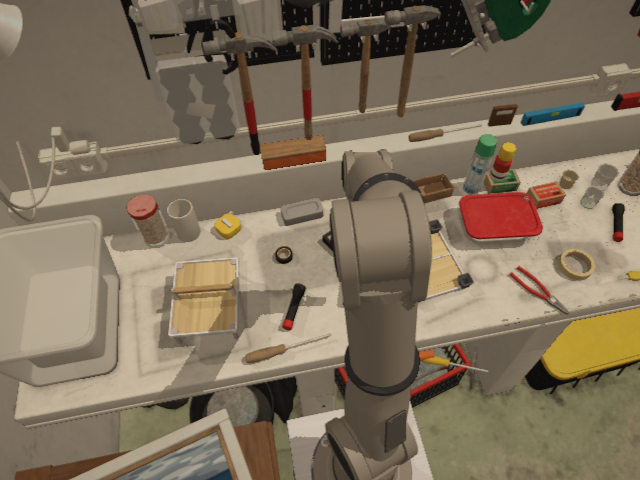

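The wrist view shows the long brick outline at (295–352, 153–258), the short brick near (388,380), the torch from (558,40) to (508,205), and the tape at (556,322).

```bash
python3 - <<'E'
from go import *
f=cam("wrist")
crop(f,270,130,450,440,"c2.png",2)
crop(f,330,325,450,435,"c3.png",5)
print(back(f,[(297,155),(351,154),(350,257),(297,257)],.033))
a=back(f,[(324,155),(323.5,257)],.033); print("long",a.mean(0),a[1]-a[0], np.linalg.norm(a[1]-a[0]))
t=back(f,[(562,30),(507,212)],.018); print("torch",t,t.mean(0),t[1]-t[0])
E
```

```text
[[ 0.41583967 -0.09108263  0.033     ]
 [ 0.42738578 -0.0519154   0.033     ]
 [ 0.50699986 -0.07545722  0.033     ]
 [ 0.49400854 -0.11675063  0.033     ]]
long [ 0.46123821 -0.0838519   0.033     ] [ 0.07853247 -0.02450249  0.        ] 0.08226616232529607
torch [[0.38981214 0.11957897 0.018     ]
 [0.5135883  0.05895347 0.018     ]] [0.45170022 0.08926622 0.018     ] [ 1.23776154e-01 -6.06254981e-02  5.55111512e-17]
```

View pics/c2.png

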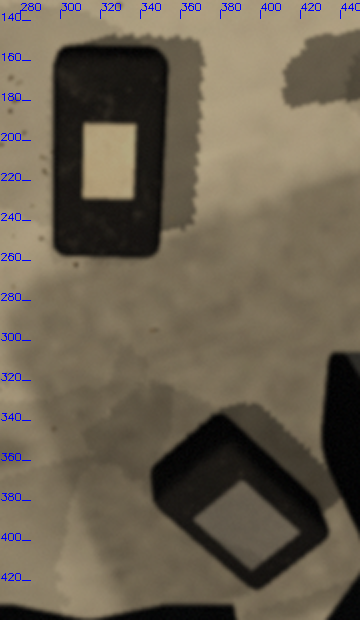

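View pics/c3.png

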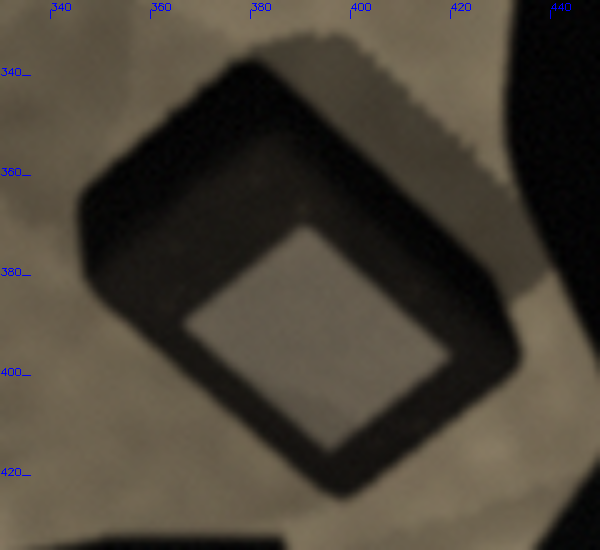

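```bash
python3 - <<'E'
from go import *
to([.461,-.085,.004],-.302+np.pi/2)
E
```

```text
t 1.9 tcp [ 0.4589 -0.0888  0.2003] yaw 72.6 tilt 0.03 gw 0.085 j [-0.33  0.17  0.44  2.09 -0.09  0.89  1.43]
ROW [  4.3   0.8 196.3] [ 0.   0.  -0.1] rows 3.141407266580807 0.008586553427053145
```

```bash
python3 -m handwheel '3 1 60 0 0 0 85;3 1 120 0 0 0 85;3 1 140 0 0 0 85;3 1 140 0 0 0 85;3 1 140 0 0 0 85'
python3 - <<'E'
from go import *
to([.461,-.085,.004],-.302+np.pi/2)
to([.461,-.085,.004],-.302+np.pi/2)
E
```

```text
clock: 2.52
tcp_pos: [0.4616, -0.0837, 0.0613]
orientation: [2.527, 1.866, 0.002]
contact_force: [-0.3, 0.2, 0.8]
grip_width: 0.0851
t 2.52 tcp [ 0.4616 -0.0837  0.0613] yaw 72.9 tilt 0.09 gw 0.0851 j [-0.24  0.42  0.35  2.19 -0.27  0.57  1.58]
ROW [-1.4 -0.3 57.3] [ 0.1 -0.   0.2] rows 0.9163198419545588 0.020625537736157933
t 2.52 tcp [ 0.4616 -0.0837  0.0613] yaw 72.9 tilt 0.09 gw 0.0851 j [-0.24  0.42  0.35  2.19 -0.27  0.57  1.58]
ROW [-1.4 -0.3 57.3] [ 0.1 -0.   0.2] rows 0.9163198419545588 0.020625537736157933
```

```bash
python3 -m handwheel '-1 0 30 0 0 0 85;-1 0 57 0 0 0 85;-1 0 57 0 0 0 85;-1 0 57 0 0 0 30;-1 0 57 0 0 0 30;-1 0 57 0 0 0 30;-1 0 57 0 0 0 30;-1 0 57 0 0 0 30;-1 0 57 0 0 0 30;-1 0 57 0 0 0 30' 50
python3 - <<'E'
from go import *
f=cam("wrist"); cv2.imwrite("pics/d1.png",f["pixels"][:,:,::-1])
E
```

```text
clock: 3.78
tcp_pos: [0.4615, -0.0852, 0.0047]
orientation: [2.527, 1.864, 0.003]
contact_force: [-1.8, 1.6, 11.0]
grip_width: 0.0443
```

View pics/d1.png

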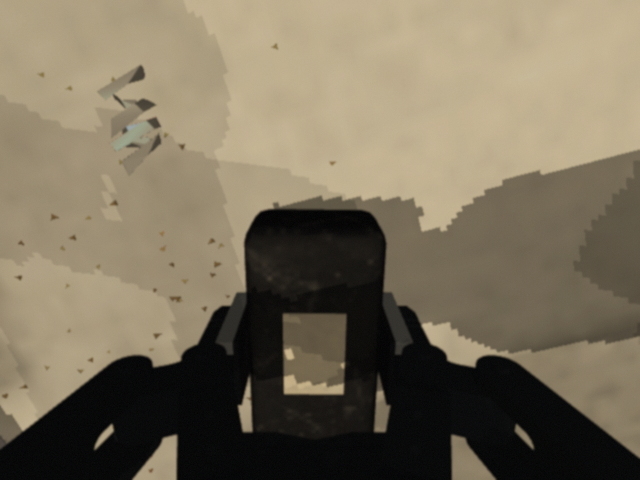

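```bash
python3 -m handwheel '0 0 -40 0 0 0 30;0 0 -100 0 0 0 30;0 0 -150 0 0 0 30;0 0 -150 0 0 0 30;0 0 -150 0 0 0 30'
python3 - <<'E'
from go import *
to([.44,-.31,.155],.12)
E
```

```text
clock: 4.45
tcp_pos: [0.46, -0.085, 0.1531]
orientation: [-2.527, -1.865, -0.0]
contact_force: [-0.3, 0.3, -1.3]
grip_width: 0.0441
t 4.45 tcp [ 0.46   -0.085   0.1531] yaw 72.9 tilt 0.03 gw 0.0441 j [-0.34  0.25  0.46  2.14 -0.16  0.78  1.49]
ROW [-220.9   47.2   -2. ] [-0. -0. 66.] rows 3.614597273408289 6.1672424677596664
```

```bash
python3 -m handwheel '-221 47 -30 0 0 66 30;-221 47 -30 0 0 66 30;-221 47 -30 0 0 66 30;-221 47 -30 0 0 66 30;-221 47 -30 0 0 66 30;-221 47 -30 0 0 66 30;-221 47 -30 0 0 66 30;-221 47 -30 0 0 66 30;-221 47 -30 0 0 66 30;-221 47 -30 0 0 66 30'
python3 - <<'E'
from go import *
to([.477,-.33,.155],.12)
f=cam("wrist"); cv2.imwrite("pics/e1.png",f["pixels"][:,:,::-1])
E
```

```text
clock: 5.7
tcp_pos: [0.4402, -0.3103, 0.1833]
orientation: [-3.136, -0.189, -0.0]
contact_force: [-0.2, 0.1, -0.9]
grip_width: 0.0441
t 5.7 tcp [ 0.4402 -0.3103  0.1833] yaw 6.9 tilt 0.01 gw 0.0441 j [-0.13  0.39  0.79  1.97 -0.35  0.92  0.97]
ROW [34.2 24.  28.3] [-0. -0.  0.] rows 0.8065113155685009 0.0035262066685047186
```

View pics/e1.png

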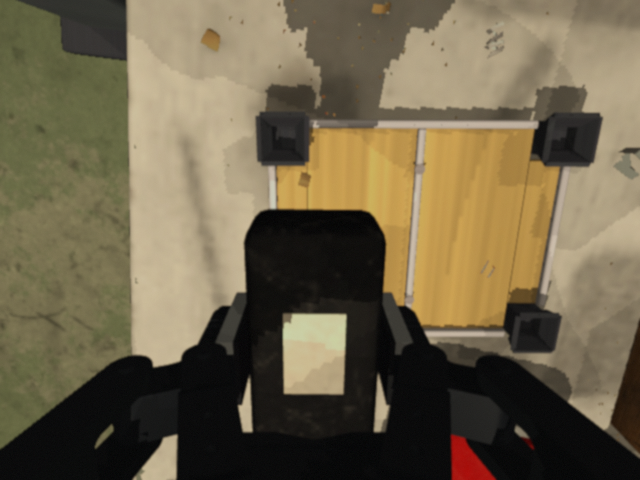

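The held brick is centred. Three socket cups are in view (283,137 / 572,138 / 533,328), with the rib at about x=418. I'll zoom in on them.

```bash
python3 - <<'E'
from go import *
f=cam("wrist")
ims=[]
for (x,y) in [(283,137),(572,138),(533,328)]:
    im=f["pixels"][y-32:y+32,x-34:x+34,::-1]; im=cv2.resize(im,None,fx=5,fy=5,interpolation=cv2.INTER_CUBIC); im=np.clip(im.astype(float)*2.2,0,255).astype(np.uint8); ims.append(im)
cv2.imwrite("pics/e2.png",np.hstack(ims)[:, :])
print(ims[0].shape)
E
```

```text
(320, 340, 3)
```

```bash
python3 -c "
import cv2;im=cv2.imread('pics/e2.png');cv2.imwrite('pics/e3.png',cv2.resize(im,None,fx=.78,fy=.78))"
```

```text
(no output)
```

View pics/e3.png

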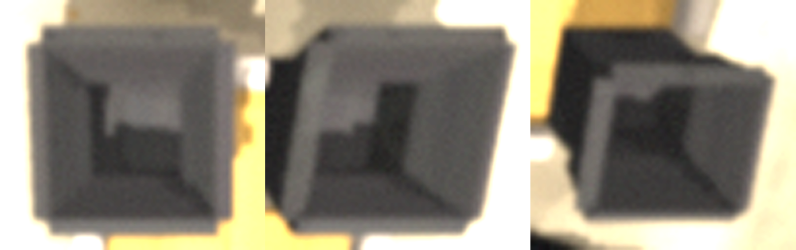

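```bash
cat > poses.py <<'E'
E
python3 - <<'E'
from go import *; from fits import *
f=cam("wrist")
uv=np.array([(281.8,137.4),(571.1,138.6),(535.7,331.9)])
M=[(-.103,.078,.032),(.103,.078,.032),(.103,-.078,.032)]
p,e=fit(f,M,uv,[.52,-.325,.12]); print(p,e)
print(back(f,uv,.032))
W=place(p,[(.045,0,.01),(-.045,0,.01)]);print(W)
items=[(0,0,.015,[(421,130),(409.5,303)]),(1,.0865,.015,[(315,124),(530,125)]),(1,-.0865,.015,[(430,333),(500,334)]),(0,.1115,.015,[(565,170),(544,300)])]
print(linefit(f,items,p))
s=cam("scene")
E
```

```text
[ 0.52234535 -0.32318184  0.11861871] [[0.65343662 0.04983456]
 [0.75064827 0.39984803]
 [0.06193518 0.72598929]]
[[ 0.41129469 -0.25782884  0.032     ]
 [ 0.61494799 -0.2338733   0.032     ]
 [ 0.6337124  -0.38778097  0.032     ]]
[[ 0.56702914 -0.31785651  0.01      ]
 [ 0.47766157 -0.32850718  0.01      ]]
(array([ 0.52429585, -0.32437184,  0.12184617]), array([-1.51401754, -0.22531203,  1.83017601,  0.99841335, -0.90302754,
       -1.92556183, -0.27650719,  2.01583677]))
```

```bash
python3 - <<'E'
from go import *
to([.478,-.329,.0155],.12)
E
```

```text
t 5.9 tcp [ 0.4402 -0.3104  0.1833] yaw 6.9 tilt 0.01 gw 0.044 j [-0.13  0.39  0.8   1.97 -0.35  0.92  0.97]
ROW [ 35.3  23.  167.9] [-0. -0. -0.] rows 2.768942266925289 0.0016227799747816096
```

```bash
python3 -m handwheel '35 23 50 0 0 0 30;35 23 100 0 0 0 30;35 23 140 0 0 0 30;35 23 160 0 0 0 30;35 23 167 0 0 0 30;35 23 167.5 0 0 0 30;35 23 167.5 0 0 0 30;35 23 167.5 0 0 0 30'
python3 - <<'E'
from go import *
to([.478,-.329,.0155],.12)
E
```

```text
clock: 6.9
tcp_pos: [0.4784, -0.3293, 0.0169]
orientation: [3.135, 0.188, 0.003]
contact_force: [0.7, -1.2, -1.9]
grip_width: 0.0441
t 6.9 tcp [ 0.4784 -0.3293  0.0169] yaw 6.9 tilt 0.11 gw 0.0441 j [ 0.07  0.69  0.58  1.96 -0.6   0.66  1.15]
ROW [-0.4 -0.4  1.4] [ 0.1 -0.1 -0. ] rows 0.023171249015642173 0.010336406287765672
```

```bash
python3 -m handwheel '0 0 1.5 0 0 0 30;0 0 1.5 0 0 0 30;0 0 1.5 0 0 0 58;0 0 1.5 0 0 0 58;0 0 1.5 0 0 0 58;0 0 1.5 0 0 0 58'
python3 -m handwheel '0 0 -40 0 0 0 58;0 0 -100 0 0 0 58;0 0 -160 0 0 0 58;0 0 -180 0 0 0 85;0 0 -180 0 0 0 85'
python3 - <<'E'
from go import *
f=cam("wrist"); cv2.imwrite("pics/f1.png",f["pixels"][:,:,::-1])
a=back(f,[(324,155),(323.5,257)],.033)
# short: hover with jaws across its width
to([.645,-.076,.2],.47+np.pi/2)
E
```

```text
clock: 7.65
tcp_pos: [0.4777, -0.329, 0.0142]
orientation: [-3.136, -0.187, 0.0]
contact_force: [-0.6, -0.1, 0.2]
grip_width: 0.058
clock: 8.28
tcp_pos: [0.4784, -0.3292, 0.1952]
orientation: [3.135, 0.188, 0.004]
contact_force: [0.2, -1.3, -0.7]
grip_width: 0.0852
t 8.32 tcp [ 0.4776 -0.3285  0.1937] yaw 6.9 tilt 0.04 gw 0.0852 j [-0.1   0.46  0.79  1.87 -0.39  0.98  0.98]
ROW [ 196.4 -230.6   -6.1] [-0.   0.  69.9] rows 4.847709604865014 6.536855455938417
```

View pics/f1.png

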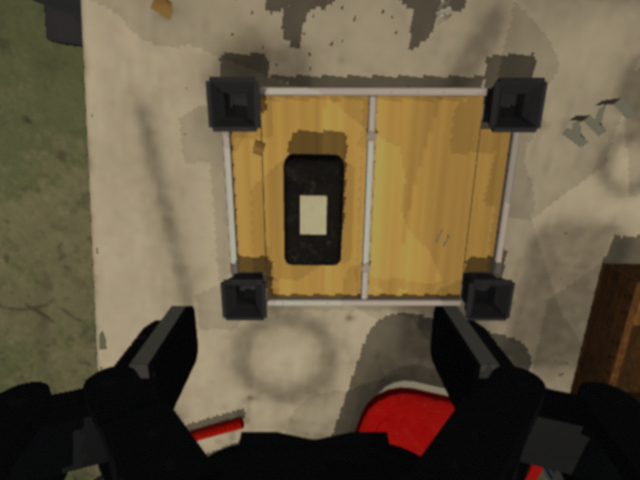

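Brick_long lies in the left bay (outline 285–343 × 155–265), clear of the rib and the cups. I'll save this view's calibration, fit the tray from all four cups, and then go to the short brick.

```bash
python3 - <<'E'
from go import *; from fits import *
import pickle
f=cam("wrist"); pickle.dump(f,open("f1.pkl","wb"))
ims=[]
for (x,y) in [(235,104),(516,104),(245,297),(488,298)]:
    im=f["pixels"][y-32:y+32,x-34:x+34,::-1]; im=cv2.resize(im,None,fx=5,fy=5,interpolation=cv2.INTER_CUBIC); im=np.clip(im.astype(float)*2.2,0,255).astype(np.uint8); ims.append(im)
cv2.imwrite("pics/f2.png",np.vstack([np.hstack(ims[:2]),np.hstack(ims[2:])])[:600])
E
python3 -m handwheel '196 -230 -6 0 0 70 85;196 -230 -6 0 0 70 85;196 -230 -6 0 0 70 85;196 -230 -6 0 0 70 85;196 -230 -6 0 0 70 85;196 -230 -6 0 0 70 85;196 -230 -6 0 0 70 85;196 -230 -6 0 0 70 85;196 -230 -6 0 0 70 85;196 -230 -6 0 0 70 85;196 -230 -6 0 0 70 85'
python3 - <<'E'
from go import *
to([.645,-.076,.2],.47+np.pi/2)
f=cam("wrist"); cv2.imwrite("pics/g1.png",f["pixels"][:,:,::-1])
E
```

```text
clock: 9.75
tcp_pos: [0.6449, -0.0774, 0.2003]
orientation: [-2.676, 1.645, 0.0]
contact_force: [0.1, -0.6, 0.2]
grip_width: 0.0849
t 9.75 tcp [ 0.6449 -0.0774  0.2003] yaw -63.1 tilt 0.03 gw 0.0849 j [-0.66  0.7   1.07  1.7  -0.67  1.15 -0.51]
ROW [-1.2 -0.8  0.3] [-0.   0.  -0.1] rows 0.023797308877894212 0.006884225475856124
```

View pics/f2.png

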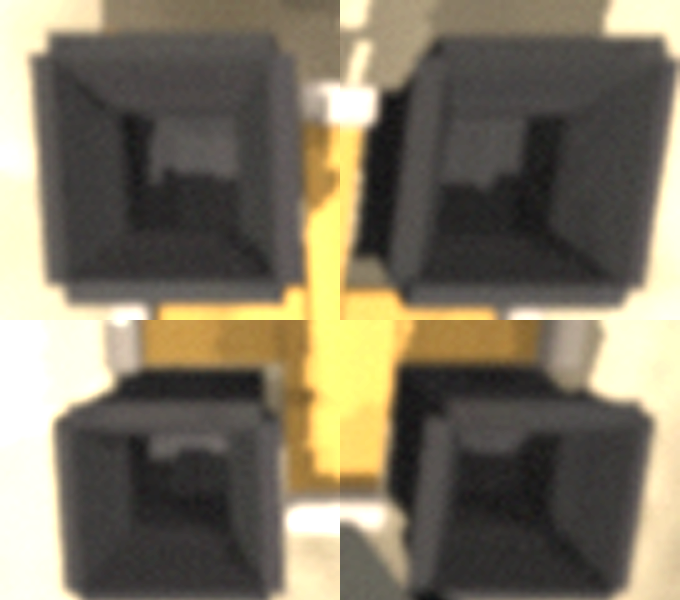

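View pics/g1.png

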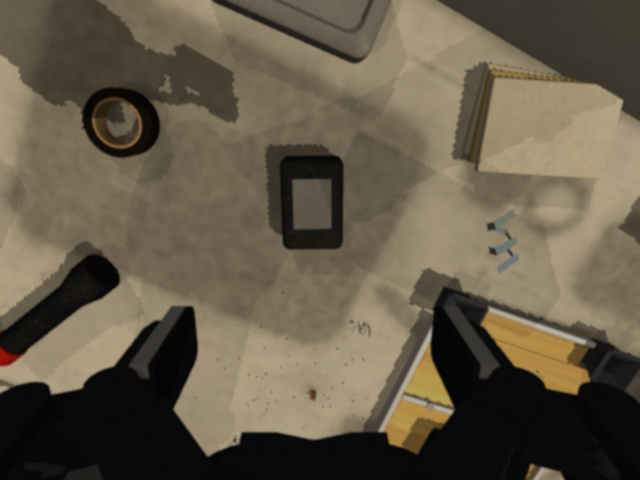

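```bash
python3 - <<'E'
from go import *; from fits import *
import pickle
f=pickle.load(open("f1.pkl","rb"))
uv=np.array([(234.2,105.2),(521,105.6),(244.8,300.4),(491,301.4)])
M=[(-.103,.078,.032),(.103,.078,.032),(-.103,-.078,.032),(.103,-.078,.032)]
p,e=fit(f,M,uv,[.52,-.325,.12]); print(p,e)
print(inv(p,back(f,[(285,210),(343,210),(314.5,156),(314,264)],.043)))
f=cam("wrist")
W=back(f,[(281.5,202),(343,202),(312,155.5),(312.5,249)],.03)
print(W,W.mean(0),np.linalg.norm(W[0]-W[1]),np.linalg.norm(W[2]-W[3]),(W[3]-W[2]))
d=W[2]-W[3];yw=np.arctan2(d[1],d[0]);print(yw)
c=W.mean(0); to([c[0],c[1],.004],yw+np.pi/2)
E
```

```text
[ 0.52298686 -0.32316347  0.1177228 ] [[0.40477676 0.87681856]
 [0.20234021 0.2902676 ]
 [0.67775861 1.19237656]
 [1.19041054 0.98239168]]
[[-0.06688407  0.00298646]
 [-0.02365596  0.0031331 ]
 [-0.04504938  0.04282226]
 [-0.04511929 -0.04005313]]
[[ 0.63786282 -0.0527762   0.03      ]
 [ 0.65988757 -0.09612629  0.03      ]
 [ 0.68118766 -0.05787986  0.03      ]
 [ 0.61384853 -0.09241832  0.03      ]] [ 0.64819665 -0.07480017  0.03      ] 0.0486242695258694 0.07568001020510054 [-0.06733913 -0.03453846  0.        ]
0.4739168162583826
t 9.85 tcp [ 0.6449 -0.0774  0.2004] yaw -63.1 tilt 0.03 gw 0.0849 j [-0.66  0.7   1.07  1.7  -0.67  1.15 -0.51]
ROW [ -0.8  -4.  196.4] [-0.   0.  -0.3] rows 3.143593341145266 0.028051724763236294
```

```bash
python3 -m handwheel '-1 -3.5 60 0 0 0 85;-1 -3.5 120 0 0 0 85;-1 -3.5 165 0 0 0 85;-1 -3.5 190 0 0 0 85;-1 -3.5 195 0 0 0 85;-1 -3.5 195 0 0 0 35;-1 -3.5 195 0 0 0 35;-1 -3.5 195 0 0 0 35;-1 -3.5 195 0 0 0 35;-1 -3.5 195 0 0 0 35;-1 -3.5 195 0 0 0 35;-1 -3.5 195 0 0 0 35' 50
python3 -m handwheel '0 0 -40 0 0 0 35;0 0 -100 0 0 0 35;0 0 -160 0 0 0 35;0 0 -180 0 0 0 35;0 0 -180 0 0 0 35'
python3 - <<'E'
from go import *
f=cam("wrist"); cv2.imwrite("pics/g2.png",f["pixels"][:,:,::-1])
c=(.523,-.3235); t=.118
P=place((*c,t),[(.045,0,.1)])[0]; P[2]=.19; print(P); to(P,t)
E
```

```text
clock: 11.35
tcp_pos: [0.6489, -0.075, 0.0073]
orientation: [-2.675, 1.644, -0.004]
contact_force: [-0.7, 0.3, 7.4]
grip_width: 0.0486
clock: 11.98
tcp_pos: [0.6481, -0.0747, 0.1865]
orientation: [-2.675, 1.644, -0.003]
contact_force: [-0.5, 0.9, -2.7]
grip_width: 0.049
[ 0.56768707 -0.31820231  0.19      ]
t 12.03 tcp [ 0.6472 -0.0742  0.1846] yaw -63.1 tilt 0.07 gw 0.0486 j [-0.65  0.72  1.05  1.71 -0.68  1.13 -0.5 ]
ROW [181.7 181.2  -5.6] [ -0.    0.1 -69.9] rows 4.106577693754319 6.532079245356168
```

View pics/g2.png

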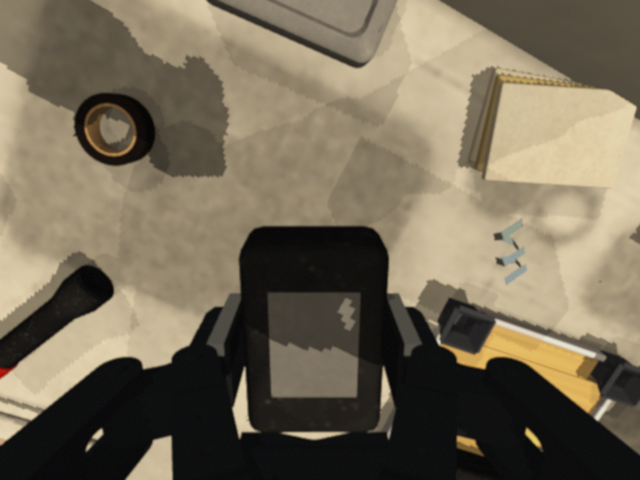

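The short brick is held square between the pads, with its front edge at (245–385, 228).

```bash
python3 -m handwheel '182 181 -6 0 0 -70 35;182 181 -6 0 0 -70 35;182 181 -6 0 0 -70 35;182 181 -6 0 0 -70 35;182 181 -6 0 0 -70 35;182 181 -6 0 0 -70 35;182 181 -6 0 0 -70 35;182 181 -6 0 0 -70 35;182 181 -6 0 0 -70 35;182 181 -6 0 0 -70 35;182 181 -6 0 0 -70 35'
python3 - <<'E'
from go import *
P=place((.523,-.3235,.118),[(.046,0,.1)])[0]; P[2]=.0175; print(P); to(P,.118)
E
```

```text
clock: 13.4
tcp_pos: [0.5683, -0.3188, 0.1911]
orientation: [-3.136, -0.187, 0.0]
contact_force: [-0.2, -0.1, -1.0]
grip_width: 0.0488
[ 0.56868012 -0.31808459  0.0175    ]
t 13.4 tcp [ 0.5683 -0.3188  0.1911] yaw 6.8 tilt 0.02 gw 0.0488 j [-0.08  0.57  0.72  1.69 -0.42  1.05  0.9 ]
ROW [  0.5  -0.6 173.6] [-0.   0.   0.1] rows 2.7773763243551657 0.006460740252538963
```

```bash
python3 -m handwheel '0 0 60 0 0 0 35;0 0 110 0 0 0 35;0 0 150 0 0 0 35;0 0 168 0 0 0 35;0 0 173 0 0 0 35;0 0 174.5 0 0 0 35;0 0 174.5 0 0 0 35'
python3 - <<'E'
from go import *
to([0.5687,-.318,.0165],.118)
print(readout.get_obs()["contact_force"])
E
```

```text
clock: 14.28
tcp_pos: [0.5692, -0.3195, 0.0183]
orientation: [3.135, 0.187, 0.003]
contact_force: [0.1, -0.2, -0.9]
grip_width: 0.0489
t 14.28 tcp [ 0.5692 -0.3195  0.0183] yaw 6.8 tilt 0.14 gw 0.0489 j [ 0.02  0.77  0.57  1.78 -0.58  0.76  1.02]
ROW [-0.3 -1.6  1.8] [ 0.1 -0.1  0.1] rows 0.03804630050433224 0.0150707021011456
[ 0.14183346 -0.20227401 -0.92053391]
```

```bash
python3 -m handwheel '0 0 1.5 0 0 0 35;0 0 1.5 0 0 0 35;0 0 1.5 0 0 0 62;0 0 1.5 0 0 0 62;0 0 1.5 0 0 0 62;0 0 1.5 0 0 0 62'
python3 -m handwheel '0 0 -40 0 0 0 62;0 0 -100 0 0 0 62;0 0 -160 0 0 0 62;0 0 -190 0 0 0 85;0 0 -190 0 0 0 85;0 0 -190 0 0 0 85;0 0 -190 0 0 0 85'
python3 - <<'E'
from go import *; from fits import *
f=cam("wrist"); cv2.imwrite("pics/h1.png",f["pixels"][:,:,::-1])
import pickle; pickle.dump(f,open("h1.pkl","wb"))
to([.505,.3195,.20],-.1205)
E
```

```text
clock: 15.02
tcp_pos: [0.5682, -0.319, 0.0152]
orientation: [-3.136, -0.187, 0.0]
contact_force: [0.5, 1.2, -0.4]
grip_width: 0.0619
clock: 15.9
tcp_pos: [0.5676, -0.3184, 0.2037]
orientation: [-3.135, -0.188, 0.004]
contact_force: [-0.2, 0.1, -1.1]
grip_width: 0.0847
t 15.95 tcp [ 0.5676 -0.3185  0.2038] yaw 6.8 tilt 0.14 gw 0.0853 j [-0.09  0.56  0.73  1.68 -0.41  1.07  0.89]
ROW [  13.9 -640.9    4.5] [-0.   0.1 13.7] rows 10.257581658346997 1.2848276452827831
```

View pics/h1.png

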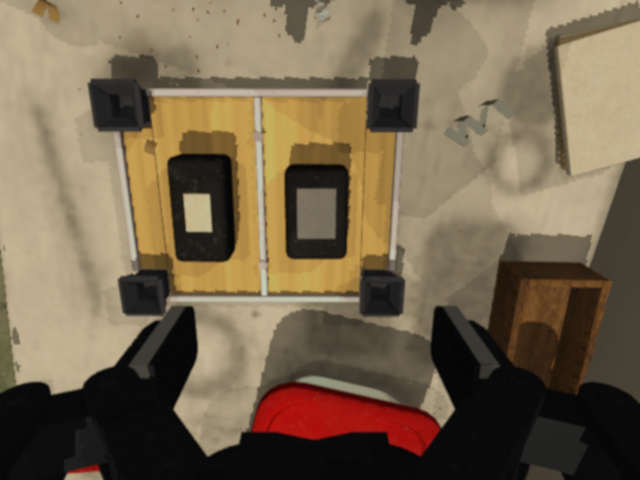

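Both bricks sit flat, one on each side of the rib (long 170–233, short 286–348). Next is the upper tray.

```bash
python3 -m handwheel '14 -641 -30 0 0 13.7 85;14 -641 -30 0 0 13.7 85;14 -641 -30 0 0 13.7 85;14 -641 -30 0 0 13.7 85;14 -641 -30 0 0 13.7 85;14 -641 -30 0 0 13.7 85;14 -641 -30 0 0 13.7 85;14 -641 -30 0 0 13.7 85;14 -641 -30 0 0 13.7 85;14 -641 -30 0 0 13.7 85;14 -641 -30 0 0 13.7 85;14 -641 -30 0 0 13.7 85'
python3 -m handwheel '0 0 0 0 0 0 85;0 0 0 0 0 0 85'
python3 - <<'E'
from go import *; from fits import *
f=cam("wrist"); cv2.imwrite("pics/i1.png",f["pixels"][:,:,::-1])
import pickle; pickle.dump(f,open("i1.pkl","wb"))
to([.505,.3195,.095],-.1205)
E
```

```text
clock: 17.45
tcp_pos: [0.5053, 0.3197, 0.2344]
orientation: [3.135, -0.184, -0.001]
contact_force: [-0.1, -0.7, 0.4]
grip_width: 0.0851
clock: 17.7
tcp_pos: [0.5064, 0.3168, 0.2354]
orientation: [3.135, -0.193, -0.0]
contact_force: [-0.8, 0.8, 0.1]
grip_width: 0.0848
t 17.75 tcp [0.5063 0.3172 0.2355] yaw -7.0 tilt 0.0 gw 0.0849 j [-1.26  0.44  0.8   1.78 -0.35  1.07 -0.45]
ROW [ -1.6  -2.1 140.5] [-0.   0.  -0.1] rows 2.247598209696129 0.011383562946456642
```

View pics/i1.png

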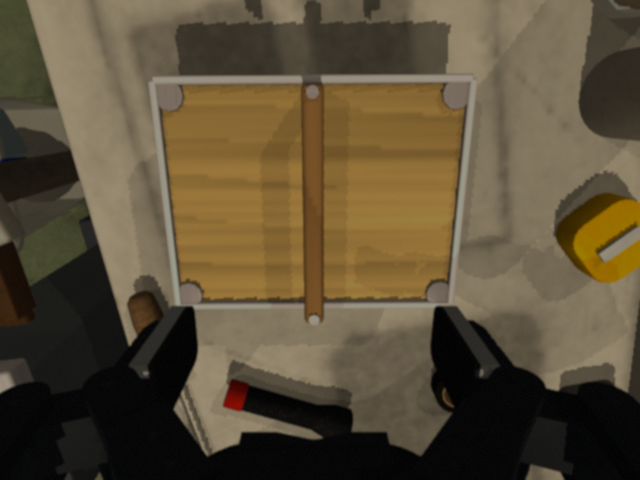

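```bash
python3 - <<'E'
from go import *; from fits import *
import pickle
f=pickle.load(open("i1.pkl","rb"))
crop(f,290,60,340,110,"i2.png",8)
uv=np.array([(150,79),(474.5,75),(454,306.5),(174,308.5)])
M=[(-.113,.088,.075),(.113,.088,.075),(.113,-.088,.075),(-.113,-.088,.075)]
p,e=fit(f,M,uv,[.505,.32,-.12]); print(p,e)
B=back(f,[(312.5,150),(313.5,250)],.114); print(B, inv(p,B), np.arctan2(*(B[0]-B[1])[:2]))
B=back(f,[(312.5,84),(314,324)],.114); print(B.mean(0), inv(p,B))
E
```

```text
[ 0.50737663  0.32458081 -0.1110606 ] [[0.8720571  0.53584448]
 [0.91956596 0.6987715 ]
 [2.91219344 3.15399608]
 [4.46064593 2.5233508 ]]
[[0.51198427 0.36624037 0.114     ]
 [0.50431897 0.2986075  0.114     ]] [[-3.79714947e-05  4.19135706e-02]
 [-1.60136168e-04 -2.61521854e-02]] 0.11285539821679148
[0.50726436 0.32358123 0.114     ] [[ 0.00043802  0.08171215]
 [-0.0004396  -0.0837239 ]]
```

```bash
python3 - <<'E'
from go import *
to([.507,.323,.089],-.113)
E
```

```text
t 17.75 tcp [0.5063 0.3172 0.2355] yaw -7.0 tilt 0.0 gw 0.0849 j [-1.26  0.44  0.8   1.78 -0.35  1.07 -0.45]
ROW [ -0.   -5.8 146.5] [-0.   0.  -0.6] rows 2.345044288199368 0.051541140401266186
```

```bash
python3 -m handwheel '0 -5 60 0 0 -0.5 60;0 -5 110 0 0 -0.5 60;0 -5 135 0 0 -0.5 60;0 -5 146 0 0 -0.5 60;0 -5 146 0 0 -0.5 60'
python3 - <<'E'
from go import *
f=cam("wrist"); cv2.imwrite("pics/j1.png",f["pixels"][:,:,::-1])
to([.507,.323,.089],-.113)
E
```

```text
clock: 18.38
tcp_pos: [0.5067, 0.3236, 0.0895]
orientation: [3.137, -0.175, -0.0]
contact_force: [-0.4, 0.2, -0.3]
grip_width: 0.0602
t 18.43 tcp [0.5071 0.324  0.0902] yaw -6.4 tilt 0.08 gw 0.06 j [-1.16  0.62  0.67  1.89 -0.51  0.82 -0.33]
ROW [-0.   1.   1.2] [-0.1 -0.1  0.1] rows 0.025369705890975848 0.010165757715824047
```

View pics/j1.png

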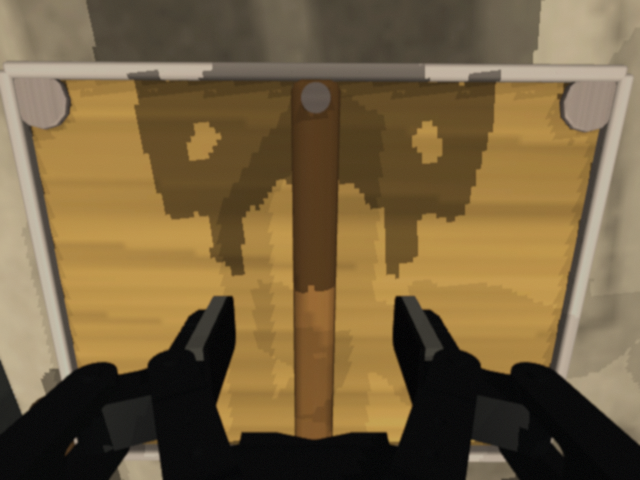

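The bar (293–338) lies midway between the open fingers (235 and 393), parallel to the pads. I'll close firmly and lift.

```bash
python3 -m handwheel '0 0 0 0 0 0 2;0 0 0 0 0 0 2;0 0 0 0 0 0 2;0 0 0 0 0 0 2;0 0 0 0 0 0 2;0 0 0 0 0 0 2;0 0 0 0 0 0 2;0 0 0 0 0 0 2' 110
python3 - <<'E'
from go import *
to([.507,.323,.089],-.113); print(readout.get_obs()["contact_force"])
E
```

```text
clock: 19.42
tcp_pos: [0.5067, 0.3244, 0.0903]
orientation: [-3.136, 0.175, -0.001]
contact_force: [-1.1, -0.4, 5.5]
grip_width: 0.0118
t 19.43 tcp [0.5067 0.3244 0.0903] yaw -6.4 tilt 0.07 gw 0.0118 j [-1.16  0.62  0.67  1.89 -0.51  0.82 -0.33]
ROW [0.4 1.4 1.3] [-0.1 -0.   0.1] rows 0.031086015537805264 0.011772376348671036
[-1.08494006 -0.39610924  5.53189773]
```

```bash
python3 -m handwheel '0 0 -15 0 0 0 2;0 0 -30 0 0 0 2;0 0 -50 0 0 0 2;0 0 -75 0 0 0 2;0 0 -100 0 0 0 2;0 0 -120 0 0 0 2;0 0 -130 0 0 0 2;0 0 -130 0 0 0 2'
python3 - <<'E'
from go import *
f=cam("wrist"); cv2.imwrite("pics/k1.png",f["pixels"][:,:,::-1])
f=cam("scene"); cv2.imwrite("pics/k1s.png",f["pixels"][:,:,::-1])
o=readout.get_obs(); print(o["contact_force"],o["moment"])
to([.523,-.3235,.215],.118)
E
```

```text
clock: 20.42
tcp_pos: [0.5065, 0.3243, 0.2199]
orientation: [-3.136, 0.174, -0.001]
contact_force: [0.2, -0.2, -4.3]
grip_width: 0.012
[-0.32856663  0.83131779 -4.01675313] [ 0.00474037  0.00901206 -0.04545083]
t 20.52 tcp [0.5058 0.324  0.2186] yaw -6.3 tilt 0.07 gw 0.0115 j [-1.25  0.46  0.79  1.79 -0.37  1.05 -0.44]
ROW [ 88.7 641.6   4. ] [  0.    0.1 -13.1] rows 10.363395818395317 1.2252127729667706
```

View pics/k1.png

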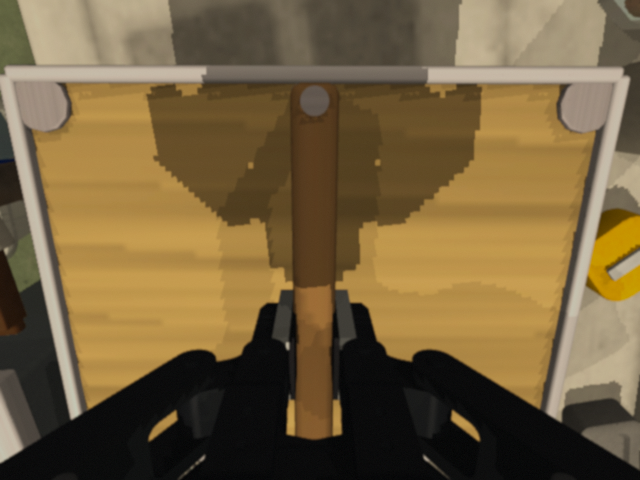

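View pics/k1s.png

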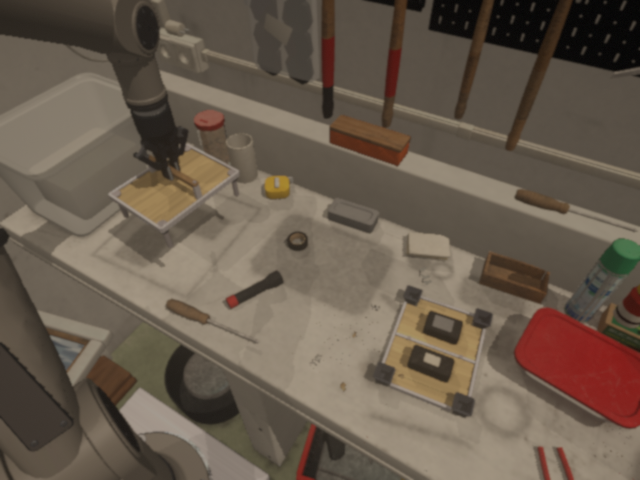

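The tray hangs level and square in the jaws. I'll carry it over at moderate speed.

```bash
python3 -m handwheel '3 20 0 0 0 -0.5 2;8 60 0 0 0 -1.3 2;15 110 0 0 0 -2.3 2;22 160 0 0 0 -3.3 2;29 210 0 0 0 -4.3 2;36 260 0 0 0 -5.3 2;43 310 0 0 0 -6.3 2;50 360 0 0 0 -7.3 2;57 410 0 0 0 -8.4 2;64 460 0 0 0 -9.4 2;69 500 0 0 0 -10.2 2;74 530 0 0 0 -11 2'
python3 -m handwheel '4 30 0 0 0 -0.7 2;8 60 0 0 0 -1.4 2;11 85 0 0 0 -1.8 2;13.5 105 0 0 0 -2.1 2;14.7 111.6 0 0 0 -2.1 2;14.7 111.6 0 0 0 -2.1 2;14.7 111.6 0 0 0 -2.1 2'
python3 - <<'E'
from go import *
to([.523,-.3235,.215],.118)
f=cam("wrist"); cv2.imwrite("pics/l1.png",f["pixels"][:,:,::-1])
f=cam("scene"); crop(f,300,150,550,440,"l1s.png",2)
cv2.imwrite("pics/l1t.png",cam("top")["pixels"][:,:,::-1])
E
```

```text
clock: 22.02
tcp_pos: [0.5192, -0.2141, 0.2188]
orientation: [3.139, 0.123, -0.002]
contact_force: [1.0, -0.2, -3.7]
grip_width: 0.0122
clock: 22.9
tcp_pos: [0.5447, -0.3198, 0.219]
orientation: [-3.135, -0.186, 0.001]
contact_force: [1.0, 0.1, -4.0]
grip_width: 0.0121
t 22.9 tcp [ 0.5447 -0.3198  0.219 ] yaw 6.8 tilt 0.07 gw 0.0121 j [-0.13  0.52  0.8   1.72 -0.42  1.08  0.92]
ROW [-22.    1.1   4. ] [-0.1  0.   0. ] rows 0.3580756208566733 0.006779989487718936
```

View pics/l1.png

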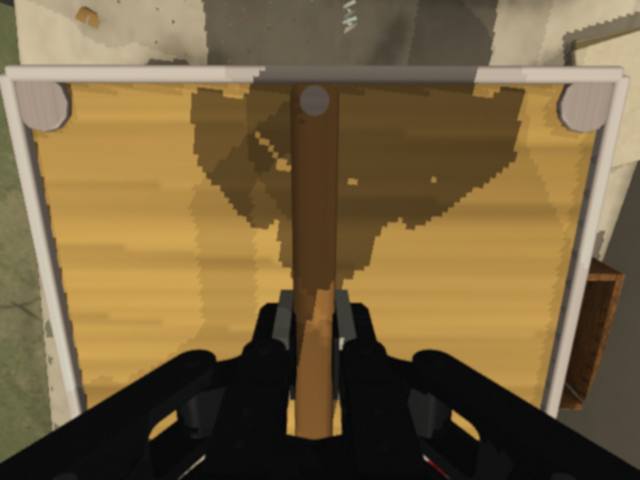

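View pics/l1s.png

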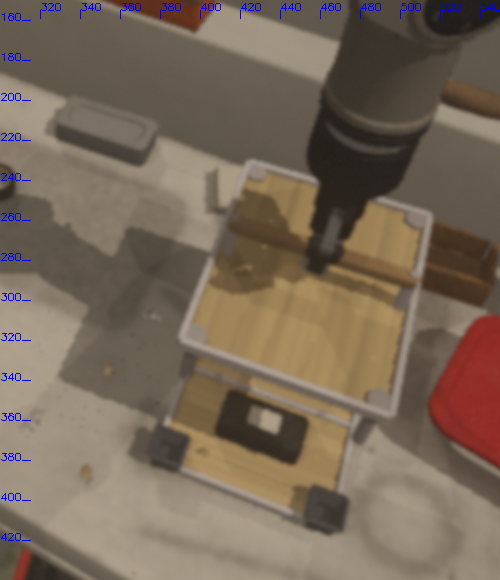

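View pics/l1t.png

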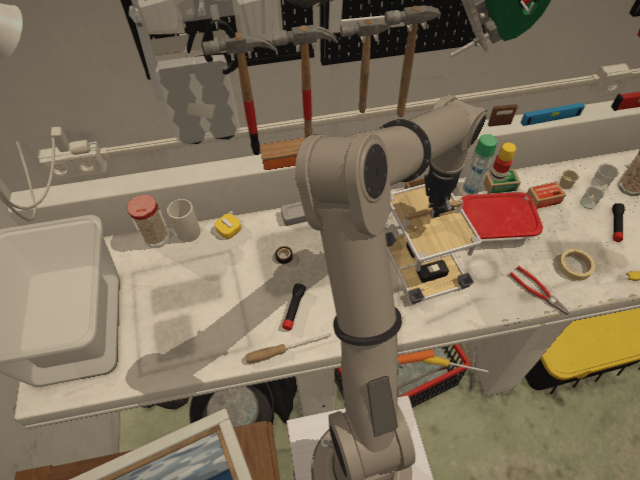

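```bash
python3 -m handwheel '-11 1 0 0 0 0 2;-22 1 0 0 0 0 2;-22 1 25 0 0 0 2;-22 1 50 0 0 0 2;-22 1 70 0 0 0 2;-22 1 79 0 0 0 2;-22 1 79 0 0 0 2;-22 1 79 0 0 0 2'
python3 - <<'E'
from go import *
to([.523,-.3235,.098],.118)
f=cam("scene"); 
import pickle; pickle.dump(f,open("m1.pkl","wb"))
o=readout.get_obs(); T=o["tcp_pos"]
h=T[2]-.0902; p=(T[0],T[1],.118)
pts=proj(f,place(p,[(sx*.113,sy*.088,.075) for sx in(1,-1) for sy in (1,-1)],h)); print(h,pts)
crop(f,360,200,520,420,"m1.png",3,pts)
w=cam("wrist");cv2.imwrite("pics/m1w.png",w["pixels"][:,:,::-1])
E
```

```text
clock: 24.05
tcp_pos: [0.5236, -0.325, 0.1411]
orientation: [3.135, 0.184, 0.002]
contact_force: [0.1, 0.4, -4.4]
grip_width: 0.012
t 24.05 tcp [ 0.5236 -0.325   0.1411] yaw 6.7 tilt 0.09 gw 0.012 j [-0.07  0.58  0.74  1.82 -0.48  0.93  1.  ]
ROW [-0.5 -1.6 43.1] [ 0.1 -0.1 -0. ] rows 0.6907820998489844 0.008414507935848066
0.05101891669370026 [[416.40531505 261.69296612]
 [501.82454032 288.72953595]
 [382.70269946 351.40632028]
 [481.55254548 389.19749573]]
```

View pics/m1.png

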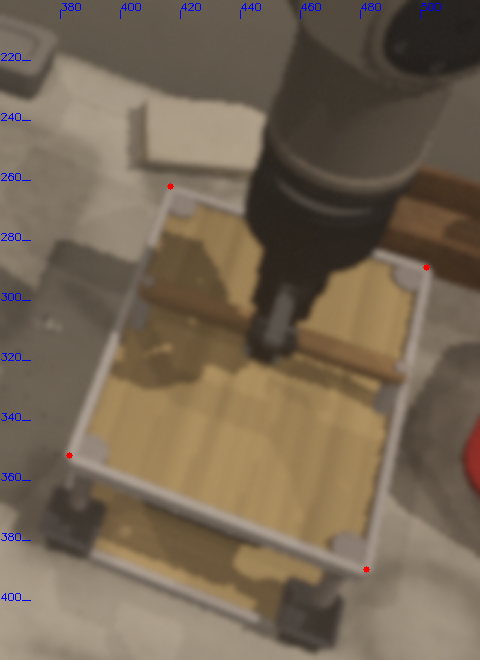

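The projected tray corners fall on the seen corners to within a pixel, so the tray is centred on the tool. I'll lower it in steps and watch the force.

```bash
python3 -m handwheel '-0.5 -0.5 8 0 0 0 2;-0.5 -0.5 14 0 0 0 2;-0.5 -0.5 19 0 0 0 2;-0.5 -0.5 23 0 0 0 2;-0.5 -0.5 23 0 0 0 2'
python3 -m handwheel '0 0 3 0 0 0 2;0 0 6 0 0 0 2;0 0 6 0 0 0 2'
python3 - <<'E'
from go import *
to([.5225,-.324,.098],.118)
o=readout.get_obs(); print(o["contact_force"],o["moment"])
E
```

```text
clock: 24.78
tcp_pos: [0.5225, -0.3239, 0.1169]
orientation: [-3.136, -0.185, 0.001]
contact_force: [0.0, 0.7, -3.8]
grip_width: 0.0118
clock: 25.15
tcp_pos: [0.5225, -0.3239, 0.111]
orientation: [-3.136, -0.185, 0.001]
contact_force: [-0.2, 0.1, -4.8]
grip_width: 0.0118
t 25.15 tcp [ 0.5225 -0.3239  0.111 ] yaw 6.7 tilt 0.03 gw 0.0118 j [-0.05  0.62  0.71  1.84 -0.51  0.88  1.02]
ROW [-0.   0.1 13. ] [-0.  0. -0.] rows 0.2082529373009896 0.0028908006830257755
[-0.16487791  0.05805801 -4.77486852] [-0.08243374 -0.03562917  0.01870274]
```

```bash
python3 -m handwheel '0 0 4 0 0 0 2;0 0 8 0 0 0 2;0 0 11 0 0 0 2;0 0 12 0 0 0 2;0 0 12 0 0 0 2'
python3 - <<'E'
from go import *
to([.5225,-.324,.098],.118)
o=readout.get_obs(); print(o["contact_force"],o["moment"])
E
```

```text
clock: 25.78
tcp_pos: [0.5226, -0.324, 0.0992]
orientation: [-3.136, -0.185, 0.0]
contact_force: [-0.1, 0.2, -3.8]
grip_width: 0.012
t 25.77 tcp [ 0.5226 -0.324   0.0992] yaw 6.7 tilt 0.01 gw 0.012 j [-0.04  0.63  0.7   1.85 -0.53  0.86  1.03]
ROW [-0.1 -0.1  1.2] [-0.  0. -0.] rows 0.019802807865484398 0.0020223123465875556
[-0.07192085  0.2160816  -3.81735009] [-0.0685051  -0.0330526  -0.05919042]
```

```bash
python3 -m handwheel '0 0 1 0 0 0 2;0 0 2 0 0 0 2;0 0 2 0 0 0 2;0 0 2 0 0 0 2'
```

```text
clock: 26.28
tcp_pos: [0.5228, -0.3242, 0.0983]
orientation: [-3.136, -0.185, -0.001]
contact_force: [-3.2, 2.1, 5.4]
grip_width: 0.0118
```

The force has turned upward at TCP z=0.098, so the feet are on the socket floors. I'll release and check.

```bash
python3 -m handwheel '0 0 1.5 0 0 0 50;0 0 1.5 0 0 0 50;0 0 1.5 0 0 0 50;0 0 1.5 0 0 0 50;0 0 1.5 0 0 0 50'
python3 -m handwheel '0 0 -30 0 0 0 50;0 0 -80 0 0 0 50;0 0 -130 0 0 0 50;0 0 -150 0 0 0 85;0 0 -150 0 0 0 85;0 0 -150 0 0 0 85'
python3 - <<'E'
from go import *; from fits import *
f=cam("wrist"); cv2.imwrite("pics/n1.png",f["pixels"][:,:,::-1])
import pickle; pickle.dump(f,open("n1.pkl","wb"))
s=cam("scene")
p=(.5225,-.324,.118)
pts=proj(s,place(p,[(sx*.113,sy*.088,.075) for sx in(1,-1) for sy in (1,-1)],.008)); print(pts)
crop(s,360,240,520,420,"n1s.png",3,pts)
to([.452,.089,.2],.46)
E
```

```text
clock: 26.9
tcp_pos: [0.5227, -0.3241, 0.0958]
orientation: [3.136, 0.185, 0.0]
contact_force: [-1.0, -0.4, 0.9]
grip_width: 0.0498
clock: 27.65
tcp_pos: [0.522, -0.3232, 0.2441]
orientation: [-3.135, -0.185, 0.003]
contact_force: [0.8, -0.3, 0.2]
grip_width: 0.0849
[[412.74707777 274.15207589]
 [494.98554847 300.90168974]
 [379.74500687 362.44972018]
 [474.3480513  399.37363953]]
t 27.75 tcp [ 0.5219 -0.3233  0.244 ] yaw 6.8 tilt 0.18 gw 0.0851 j [-0.14  0.47  0.83  1.73 -0.38  1.11  0.92]
ROW [ -20.8 -417.6   44.7] [ -0.1   0.1 -19.6] rows 6.727649517885629 1.83215197495672
```

View pics/n1.png

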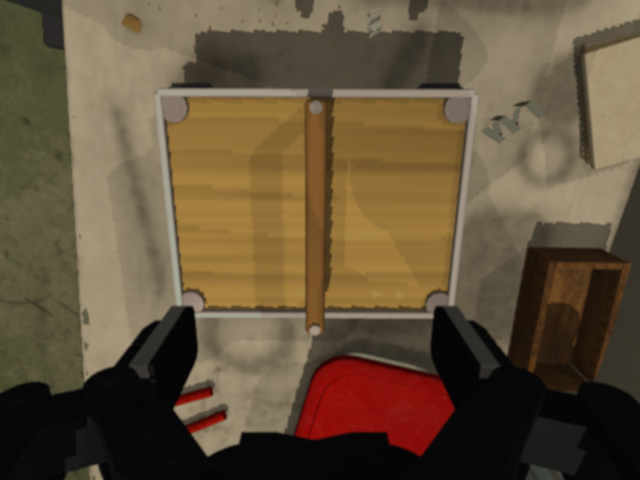

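View pics/n1s.png

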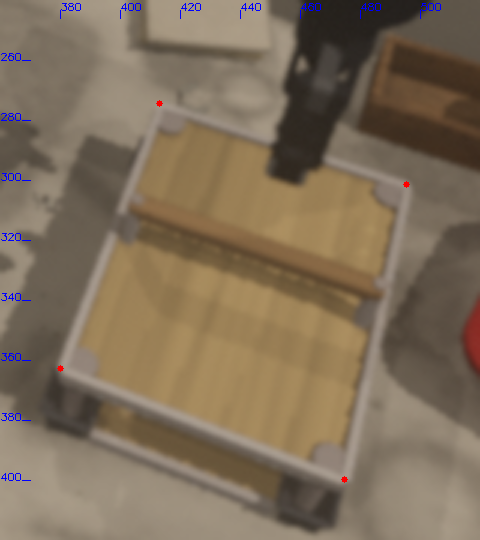

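The tray sits home: the corners projected for z=8 mm match the seen ones within a pixel, and it is level. Now the torch.

```bash
python3 - <<'E'
from go import *
to([.452,.089,.2],1.116)
E
```

```text
t 27.75 tcp [ 0.5219 -0.3233  0.244 ] yaw 6.8 tilt 0.18 gw 0.0851 j [-0.14  0.47  0.83  1.73 -0.38  1.11  0.92]
ROW [ -20.8 -417.6   44.7] [ -0.2   0.1 -57.2] rows 6.727649517885629 5.344815118395627
```

```bash
python3 -m handwheel '-21 -418 44 0 0 -57 85;-21 -418 44 0 0 -57 85;-21 -418 44 0 0 -57 85;-21 -418 44 0 0 -57 85;-21 -418 44 0 0 -57 85;-21 -418 44 0 0 -57 85;-21 -418 44 0 0 -57 85;-21 -418 44 0 0 -57 85;-21 -418 44 0 0 -57 85;-21 -418 44 0 0 -57 85'
python3 - <<'E'
from go import *
f=cam("wrist"); cv2.imwrite("pics/o1.png",f["pixels"][:,:,::-1])
import pickle; pickle.dump(f,open("o1.pkl","wb"))
to([.452,.089,.2],1.116)
E
```

```text
clock: 29.0
tcp_pos: [0.4528, 0.0871, 0.2016]
orientation: [2.67, 1.655, -0.001]
contact_force: [0.5, -0.1, 0.0]
grip_width: 0.085
t 29.05 tcp [0.4529 0.0872 0.2017] yaw 63.6 tilt 0.02 gw 0.0851 j [-0.78  0.16  0.51  2.11 -0.1   0.9   0.9 ]
ROW [ 1.3 -1.6  1.7] [ 0.   0.  -0.4] rows 0.04256214438095857 0.03328552355355649
```

View pics/o1.png

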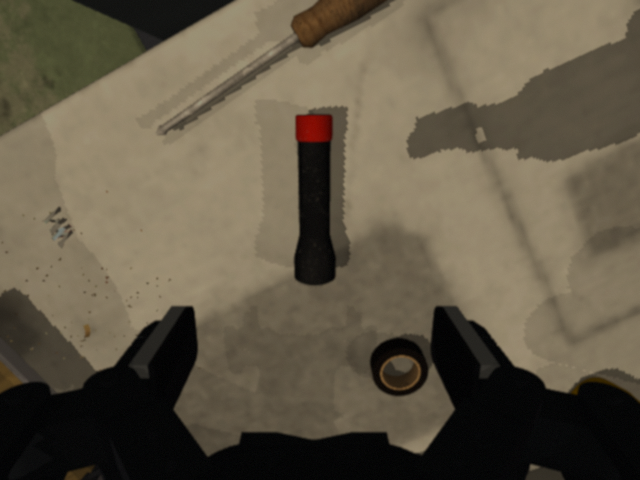

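The torch runs from (314,114) to (315,283), parallel to the pads. The tape is at (400,367), clear of the fingers.

```bash
python3 - <<'E'
from go import *
import pickle; f=pickle.load(open("o1.pkl","rb"))
a=back(f,[(314,114),(315.5,283)],.018); m=a.mean(0); d=a[1]-a[0]; print(a,m,np.linalg.norm(d),np.arctan2(d[1],d[0]))
w=back(f,[(299.5,185),(329.5,185)],.018); print("w",np.linalg.norm(w[1]-w[0])); w=back(f,[(294.5,265),(335.5,265)],.018); print("w",np.linalg.norm(w[1]-w[0]))
print("tape",back(f,[(400,367)],.019))
to([m[0],m[1],.005],np.arctan2(d[1],d[0])+np.pi/2)
E
```

```text
[[0.38911226 0.11866228 0.018     ]
 [0.51704317 0.05679175 0.018     ]] [0.45307771 0.08772701 0.018     ] 0.1421065835107189 -0.4504616583420391
w 0.02440481757380983
w 0.035442898039078165
tape [[0.6285037  0.09002194 0.019     ]]
t 29.05 tcp [0.4529 0.0872 0.2017] yaw 63.6 tilt 0.02 gw 0.0851 j [-0.78  0.16  0.51  2.11 -0.1   0.9   0.9 ]
ROW [ 7.000e-01 -1.000e-01  1.967e+02] [ 0.   0.  -0.6] rows 3.1472777235171554 0.05647370015469977
```

```bash
python3 -m handwheel '0.5 0 60 0 0 -0.5 85;0.5 0 120 0 0 -0.5 85;0.5 0 165 0 0 -0.5 85;0.5 0 190 0 0 -0.5 70;0.5 0 197 0 0 -0.5 60;0.5 0 197 0 0 -0.5 60;0.5 0 197 0 0 -0.5 10;0.5 0 197 0 0 -0.5 10;0.5 0 197 0 0 -0.5 10;0.5 0 197 0 0 -0.5 10;0.5 0 197 0 0 -0.5 10;0.5 0 197 0 0 -0.5 10' 50
python3 - <<'E'
from go import *
to([.453,.0877,.005],1.12)
f=cam("wrist"); cv2.imwrite("pics/p1.png",f["pixels"][:,:,::-1])
E
```

```text
clock: 30.55
tcp_pos: [0.4538, 0.0892, 0.006]
orientation: [2.66, 1.67, 0.003]
contact_force: [-0.3, -0.3, 5.2]
grip_width: 0.0325
t 30.55 tcp [0.4538 0.0892 0.006 ] yaw 64.2 tilt 0.13 gw 0.0325 j [-0.6   0.53  0.33  2.23 -0.4   0.44  1.17]
ROW [-1.7 -0.   1. ] [ 0.1 -0.1  0.1] rows 0.03150383758460363 0.013461312825278479
```

View pics/p1.png

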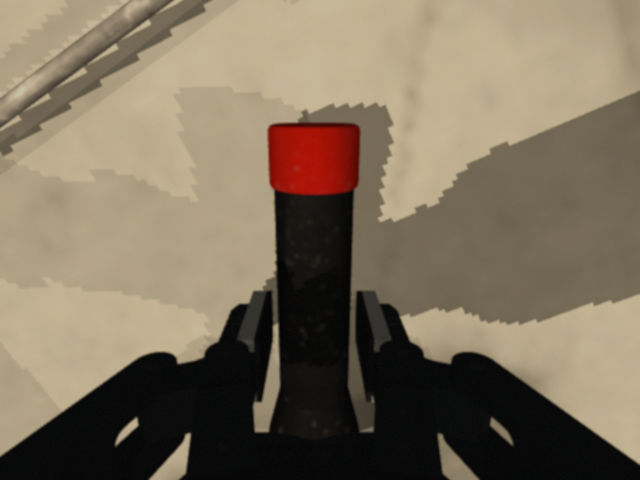

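The torch is held (32.5 mm), with the pads on its middle. Lift and carry.

```bash
python3 -m handwheel '0 0 -30 0 0 0 10;0 0 -80 0 0 0 10;0 0 -140 0 0 0 10;0 0 -190 0 0 0 10;0 0 -220 0 0 0 10;0 0 -220 0 0 0 10;0 0 -220 0 0 0 10'
python3 - <<'E'
from go import *; from fits import *
import pickle
f=pickle.load(open("n1.pkl","rb"))
B=back(f,[(316,105),(315,330)],.122); print(B.mean(0),(inv((.5225,-.324,.118),B)))
P=place((.5225,-.324,.118),[(-.055,0,.1)])[0]; P[2]=.22; print(P); to(P,.118); print(readout.get_obs()["contact_force"])
E
```

```text
clock: 31.48
tcp_pos: [0.4521, 0.089, 0.2241]
orientation: [-2.66, -1.671, 0.001]
contact_force: [0.5, 1.1, -1.4]
grip_width: 0.0319
[ 0.52337674 -0.32475654  0.122     ] [[ 0.00093224  0.07836712]
 [ 0.00063093 -0.08007611]]
[ 0.46788247 -0.33047495  0.22      ]
t 31.48 tcp [0.4521 0.089  0.2241] yaw 64.3 tilt 0.06 gw 0.0319 j [-0.85  0.13  0.58  2.08 -0.09  0.95  0.89]
ROW [-371.   196.4    4.1] [-0.   0.  57.5] rows 6.717459682137329 5.373983280853034
[ 0.54333497  1.14265912 -1.36771216]
```

```bash
python3 -m handwheel '-371 196.5 4 0 0 57.5 10;-371 196.5 4 0 0 57.5 10;-371 196.5 4 0 0 57.5 10;-371 196.5 4 0 0 57.5 10;-371 196.5 4 0 0 57.5 10;-371 196.5 4 0 0 57.5 10;-371 196.5 4 0 0 57.5 10;-371 196.5 4 0 0 57.5 10;-371 196.5 4 0 0 57.5 10;-371 196.5 4 0 0 57.5 10;-371 196.5 4 0 0 57.5 10'
python3 - <<'E'
from go import *
to([.468,-.3305,.0845],.118)
f=cam("wrist"); cv2.imwrite("pics/q1.png",f["pixels"][:,:,::-1])
E
```

```text
clock: 32.85
tcp_pos: [0.4691, -0.3291, 0.2206]
orientation: [-3.135, -0.188, 0.0]
contact_force: [-0.1, 0.1, -1.4]
grip_width: 0.0325
t 32.85 tcp [ 0.4691 -0.3291  0.2206] yaw 6.9 tilt 0.04 gw 0.0325 j [-0.16  0.43  0.87  1.86 -0.38  1.03  0.99]
ROW [ -1.2   1.4 136.1] [-0.  -0.   0.1] rows 2.1777896798938143 0.01028408245506338
```

View pics/q1.png

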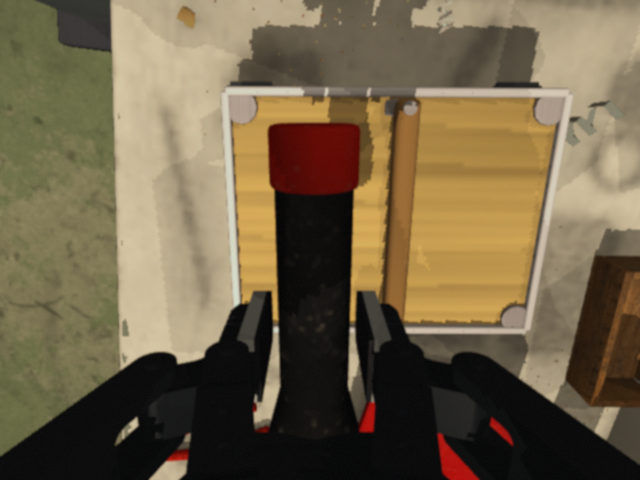

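The torch is over the left half, parallel to the bar. I'll lower it in steps.

```bash
python3 -m handwheel '-1 1 50 0 0 0 10;-1 1 90 0 0 0 10;-1 1 115 0 0 0 10;-1 1 128 0 0 0 10;-1 1 132 0 0 0 10;-1 1 132 0 0 0 10;-1 1 132 0 0 0 10'
python3 -m handwheel '0 0 1.5 0 0 0 10;0 0 3 0 0 0 10;0 0 3 0 0 0 10'
python3 - <<'E'
from go import *
to([.468,-.3305,.084],.118)
f=cam("wrist"); cv2.imwrite("pics/q2.png",f["pixels"][:,:,::-1])
E
```

```text
clock: 33.78
tcp_pos: [0.4684, -0.3319, 0.0897]
orientation: [3.135, 0.185, 0.002]
contact_force: [0.1, 0.1, -1.3]
grip_width: 0.0322
clock: 34.15
tcp_pos: [0.4678, -0.3315, 0.0857]
orientation: [-3.136, -0.185, 0.0]
contact_force: [0.6, 0.2, -1.7]
grip_width: 0.0322
t 34.15 tcp [ 0.4678 -0.3315  0.0857] yaw 6.7 tilt 0.01 gw 0.0322 j [-0.03  0.6   0.72  1.96 -0.56  0.79  1.13]
ROW [ 0.4 -1.   1.7] [-0.  0. -0.] rows 0.03182055097439759 0.0016358251600936413
```

View pics/q2.png

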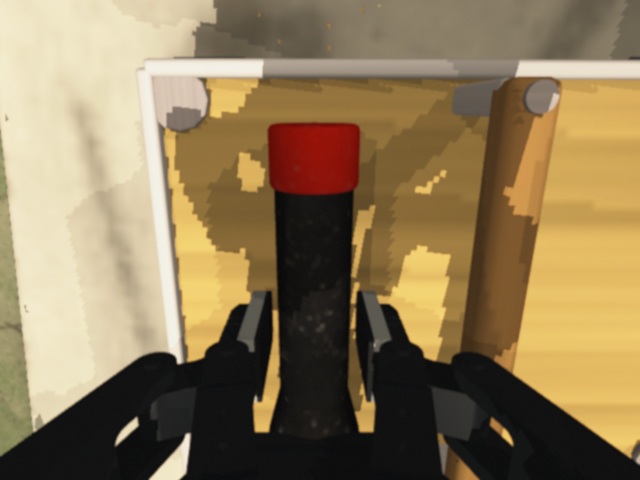

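```bash
python3 -m handwheel '0 0 1 0 0 0 10;0 0 2 0 0 0 10;0 0 2 0 0 0 10'
```

```text
clock: 34.58
tcp_pos: [0.4678, -0.3316, 0.0841]
orientation: [-3.136, -0.185, -0.0]
contact_force: [-0.5, 1.7, 3.3]
grip_width: 0.0321
```

Contact (force now +3 N up). Open modestly, stay clear of the bar and the edge, and retreat.

```bash
python3 -m handwheel '0 0 0 0 0 0 46;0 0 0 0 0 0 46;0 0 0 0 0 0 46;0 0 0 0 0 0 46'
python3 -m handwheel '0 0 -20 0 0 0 46;0 0 -60 0 0 0 46;0 0 -110 0 0 0 46;0 0 -150 0 0 0 60;0 0 -150 0 0 0 60;0 0 -150 0 0 0 60'
python3 - <<'E'
from go import *
f=cam("wrist"); cv2.imwrite("pics/r1.png",f["pixels"][:,:,::-1])
import pickle; pickle.dump(f,open("r1.pkl","wb"))
s=cam("scene"); p=(.5225,-.324,.118)
pts=proj(s,place(p,[(sx*.113,sy*.088,.075) for sx in(1,-1) for sy in (1,-1)],.008))
crop(s,340,200,520,420,"r1s.png",3,pts)
E
```

```text
clock: 35.08
tcp_pos: [0.4678, -0.3316, 0.0838]
orientation: [3.136, 0.185, -0.0]
contact_force: [-0.5, 0.1, -0.5]
grip_width: 0.0458
clock: 35.83
tcp_pos: [0.4677, -0.3313, 0.2341]
orientation: [-3.136, -0.185, -0.001]
contact_force: [-0.4, -0.9, -0.6]
grip_width: 0.0601
```

View pics/r1.png

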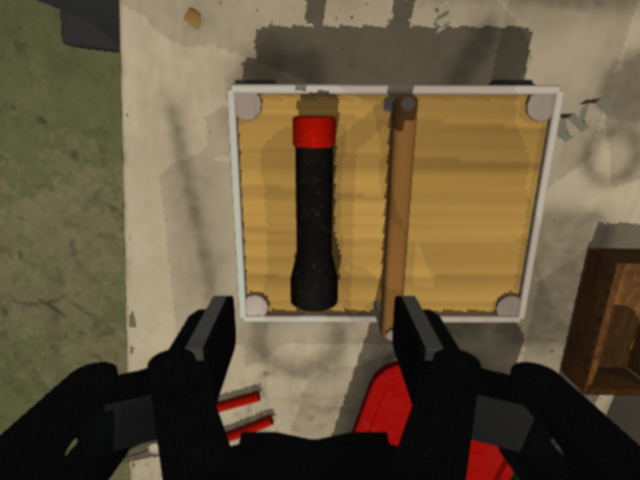

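View pics/r1s.png

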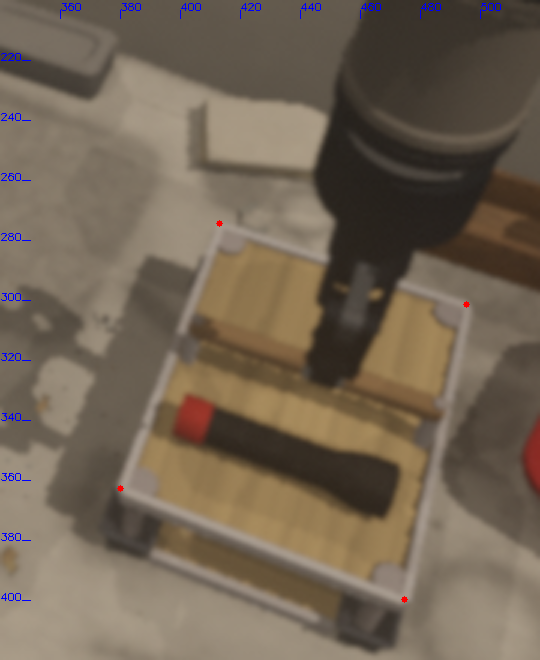

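The torch lies flat beside the bar (314,116 to 314,310) and the tray has not moved. I'll do a numeric check, then back away.

```bash
python3 -m handwheel '0 -30 -30 0 0 0 60;0 -60 -60 0 0 0 60;0 -60 -60 0 0 0 60;0 -60 -60 0 0 0 60;0 -60 -60 0 0 0 60;0 -60 -60 0 0 0 60'
python3 - <<'E'
from go import *; from fits import *
import pickle; f=pickle.load(open("r1.pkl","rb"))
p=(.5225,-.324,.118)
a=back(f,[(314,116),(314,309)],.096); t=inv(p,a); print("torch in tray",t,t.mean(0))
b=back(f,[(405,100),(390,330)],.122); print("bar",inv(p,b))
s=cam("scene"); print("tape",back(s,[(297,241)],.02)); 
cv2.imwrite("pics/s1.png",s["pixels"][:,:,::-1])
o=readout.get_obs(); print(o["clock"],o["contact_force"],abs(o["qvel"]).max(),o["tcp_pos"])
E
```

```text
clock: 36.67
tcp_pos: [0.4601, -0.2727, 0.2931]
orientation: [3.136, 0.182, -0.003]
contact_force: [-0.1, 0.3, 0.2]
grip_width: 0.0601
torch in tray [[-0.05489359  0.06967084]
 [-0.05474706 -0.07314784]] [-0.05482033 -0.0017385 ]
bar [[-0.00049132  0.07934692]
 [-0.00068925 -0.0760575 ]]
tape [[0.62443936 0.08138571 0.02      ]]
36.725 [0.23267687 1.06755127 0.55445375] 0.00491269074481414 [ 0.46028418 -0.27255587  0.29322887]
```

View pics/s1.png

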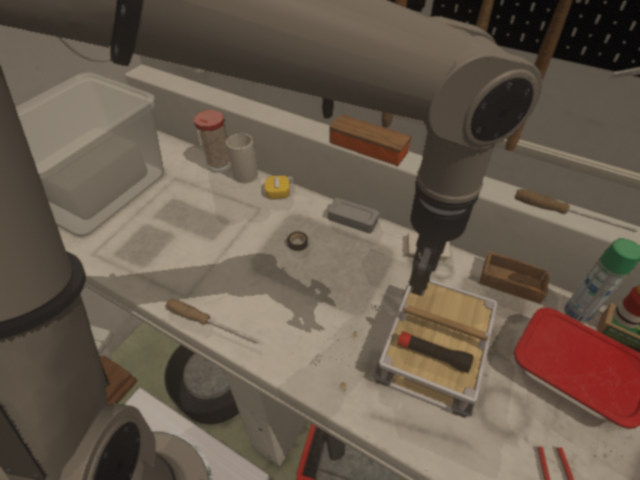

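The tape (297,241) and the case (353,215) are where they started. The stack is complete and the arm is clear of it, so I'm handing in.

```bash
python3 -c "
from bench import workorder
print(workorder.hand_in())"
```

```text
the job is handed in; nothing more can be done
None
```

The torch kit is packed and the job is handed in, at about 37 s of the 138 s allowed; no verdict was reported.

- **Bricks:** brick_long went into bay_2 and brick_short into bay_1, both flat and lengthways along the rib. The long brick measured at about x = -45, y = +1 mm in the tray. I checked the short one only by eye in the wrist picture; I put it down at about x = +45 to +46, y = 0 mm.
- **Upper tray:** it went into the sockets without touching on the way down, and the force turned upward when the feet reached the socket floors. The tray corners in the scene picture fall within about a pixel of where they should be at the 8 mm home height.
- **Torch:** it lies beside the grip bar at x = -55, y = -2 mm in the tray, nearly parallel to the bar.
- **Bystanders:** the tape and the grey case are in the same place in the last picture as at the start. The arm stands clear of everything.

The wrist and scene cameras disagreed by about 2–4 mm on the tray positions. The sockets and tolerances easily took that up. No check failed.

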